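Consolidate the door knobs and stack the emptied trays

ROBOT

A 7-joint arm with a two-finger parallel gripper is mounted at the origin on the work surface. World frame = base frame: x ahead of the robot, y to its left, z up, the work surface at z = 0. Lengths are in mm, angles in rad, forces in N, time in s.
With the tool pointing down it reaches from about 400 to 925 mm from the base axis. Payload 5.6 kg.
Tool frame: the origin (TCP) lies on the centre line of the jaws, within the pads' length; the fingertips stand 11 mm ahead of it and the grasp point (between the pads) lies 8 mm behind it (tip_extent is the z of the fingertips in the tool frame, in mm); z points along the fingers, y is the direction in which the jaws open and shut (so a half turn about z gives the same grasp; the last joint's range is limited). The gripper opens to 85 mm and grips with 20 to 120 N. Pads are 22 mm wide; open, the fingers measure 114 mm over their backs; the gripper's body (76 mm by 85 mm) begins 54 mm behind the grasp point. The pads swing forward as they close: fully open they stand 13 mm farther back than shut.
Start: joints at [1.211, 0.468, -0.012, 1.603, 0.006, 1.071, -0.056], TCP at [202.452, -617.674, 242.29] pointing down, gripper open.
Joint ranges: [-2.53, 2.53], [-0.31, 2.02], [-1.57, 1.55], [0.28, 2.44], [-1.29, 4.43], [0.15, 1.84], [-2.92, 2.92]. Speed limits (rad/s): [2.57, 2.57, 3.14, 3.14, 3.14, 3.14, 3.14].

INTERFACE

Orientations are given as a unit quaternion [w, x, y, z].
In Python, from plant import state, grab_frame, finish_job, tip_extent gives the robot as it stands. The module is installed in compiled form; this text tells all that it offers.
- The arm moves only by the tool move_arm, never from a script. Its arguments are lists of equal length, an entry for each row: "slide": the shift along the tool's x, y, z in m, a list of three; "spin": the turn about the tool's z in rad. In form: {"slide": [[dx, dy, dz], ...], "spin": [spin, ...]}. A call has 1 to 8 rows; each row shifts and turns the commanded pose from where the row before left it, along the tool's axes as they then stand; what a row does not reach is not made up. A row lasts 1/8 s, in which the tool goes at most 62.5 mm and 10.7 degrees, less where a joint would pass 70% of its speed; a pose out of reach is approached as far as the arm can. A call is refused whole if a number of a shift passes 0.0625 or a number of a turn 0.188, either way. A call with a gripper value outside its range is refused whole. "hand" is the closure, from -1 (fully open) to 1 (shut), set as the call begins (left out, the last holds). The fingers move at their own pace and stop on an object; the grip force is fixed at half the most. Time passes only in rows, so rows that do not move let the fingers close. It gives the time, the measured TCP pose, the force and the opening at its end, in the units of the state.
- state(): the state, without advancing time (a new reading comes with each control period).
- grab_frame(name): name is "scene" or "top" or "wrist"; returns a dict with "frame" (400x640x3 uint8, blue, green, red), "intrinsics" (3x3 intrinsics, pixels), "world_to_cam" (4x4, takes a point from world to camera coordinates). Camera axes: x right, y down, z forward; pixel columns grow to the right and rows downward; lengths in mm; the calibration is good to about 2 mm. The wrist camera is an equidistant fisheye: a pixel r from the principal point sees the ray r / f radians off the axis. A picture is of the moment at which its call begins. There is no depth.
- finish_job(): hands the job in, once; it reports no verdict.
The state is a dict: "time_s": time; "joints": joint angles; "dq": joint speeds; "effort": joint torques, N m; "ee_pos": TCP position; "eef_rot": TCP orientation; "wrist_force": force on the tool from outside, world axes, zero at the start; "wrist_torque": the same for the moment, N m; "finger_gap": opening from 0.0 (shut) to 1.0 (fully open).
Only numpy, scipy, OpenCV 4.12 (cv2) and the standard library are available. Lean on these libraries where they do the work, as an engineer would, in place of code of your own. Each camera call takes 0.05 s, during which the arm holds its last target. There are 200 camera calls.

TASK

First fill up the square four-pocket tray: move the two steel knobs that stand in the narrow trays into its two empty pockets, the large knob into the wide pocket and the small knob into the small one, standing upright, and leave the two knobs already there in their pockets. Then stack the three empty narrow trays on the black rubber mat, each level, centred and lined up lengthwise on what is below it: the longest on the mat, the middle one on that, the shortest on top.

Things in the scene. Friction and masses are not known exactly. Their poses are not given: they have to be found in the camera images.
- keeper: Square wooden tray block, 130 x 130 x 28 tall, fixed to the bench, may be turned any way. Four round pockets 12 deep, floor 16 above its underside. In its own frame, centres in mm: wide pockets (48 across) at (32, 32), empty, and (-32, -32), holding a large knob; small pockets (34 across) at (-32, 32), empty, and (32, -32), holding a small knob. Origin at the centre of its underside, z up. A large knob does not fit a small pocket.
- knob_large: Bright steel door knob standing upright on its foot: foot disc 38 across, narrow neck, round head 42 across with upright sides from 28 to 46 above the foot, 52 tall in all, 0.15-0.31 kg. Origin at the centre of its underside, z up. Grip the head. The large knob to be moved; it starts in a pocket of the long or the medium narrow tray.
- knob_small: Slim bright steel knob standing upright on its foot: foot disc 24 across, narrow neck, round head 26 across with upright sides from 27 to 42 above the foot, 46 tall in all, 0.05-0.12 kg. Origin at the centre of its underside, z up. Grip the head. The small knob to be moved; it starts in a pocket of whichever of the long and medium trays does not hold the large knob.
- kept_large: Bright steel door knob standing upright on its foot: foot disc 38 across, narrow neck, round head 42 across with upright sides from 28 to 46 above the foot, 52 tall in all, 0.15-0.31 kg. Origin at the centre of its underside, z up. Grip the head. This one already stands in the square tray and stays there.
- kept_small: Slim bright steel knob standing upright on its foot: foot disc 24 across, narrow neck, round head 26 across with upright sides from 27 to 42 above the foot, 46 tall in all, 0.05-0.12 kg. Origin at the centre of its underside, z up. Grip the head. This one already stands in the square tray and stays there.
- tray_long: Loose wooden tray block with three pockets, 178 long, 62 wide, 28 tall, 0.12-0.24 kg. Origin at the centre of its flat underside, x along its length, z up. Grip it across its 62 mm width. The pockets are 48 across, 12 deep (pocket floor 16 above the underside), centred on its middle line at x = -58, 0 and 58.
- tray_medium: Loose wooden tray block with two pockets, 120 long, 62 wide, 28 tall, 0.08-0.17 kg. Origin at the centre of its flat underside, x along its length, z up. Grip it across its 62 mm width. The pockets are 48 across, 12 deep (pocket floor 16 above the underside), centred on its middle line at x = -29 and 29.
- tray_short: Loose wooden tray block with one pocket, 80 long, 62 wide, 28 tall, 0.05-0.12 kg, empty at the start. Origin at the centre of its flat underside, x along its length, z up. Grip it across its 62 mm width. The pockets are 48 across, 12 deep (pocket floor 16 above the underside), centred on its middle line at x = 0.
- mat: Flat black rubber mat, 200 x 84 x 4 thick, fixed to the bench. Origin at the centre of its underside, x along its length, z up. The stack stands on it.
Not all that is in view belongs to the job. Leave any blue or red look-alike of the knob_small alone.

How it is judged:
By the outcome, as a careful person would: the job done as asked, in the order asked, and still so for the second after the job is handed in, with the robot touching nothing.
It also fails if it takes over 152 s, if anything falls off the work surface, if the arm or the gripper's body presses on something with over 40 N, if the wrist force passes 120 N, or if a joint passes its speed limit or range.

## Working session

There is one attempt and no reset: what is moved stays moved. The work goes in short steps, Python scripts to look and compute and a tool call to move; the robot and the scene stay as the last step left them, time stands still between calls to the robot, and variables do not carry over. Pictures are saved under pics/ and viewed, about 12 in all and at most 16, crops included, and the job is handed in when it is done.

Besides the shell and the picture viewer there is one more tool, called after "Call:" as name(argument=value, ...) on one line, values as JSON. move_arm: Moves the arm, as the interface text tells. Its arguments: {"type":"object","properties":{"slide":{"type":"array"},"spin":{"type":"array"},"hand":{"type":"number"}},"required":["slide","spin"]}

```bash
mkdir -p pics; cat > h.py <<'E'
import numpy as np,cv2,json
from plant import state,grab_frame,finish_job,tip_extent
def snap(n,fn):
    f=grab_frame(n); cv2.imwrite('pics/'+fn+'.png',f['frame']); np.savez('pics/'+fn+'.npz',f=f['frame'],K=f['intrinsics'],T=f['world_to_cam']); return f
def load(fn):
    d=np.load('pics/'+fn+'.npz'); return dict(frame=d['f'],intrinsics=d['K'],world_to_cam=d['T'])
def ray(f,u,v,fish=False):
    K=np.array(f['intrinsics'],float);T=np.array(f['world_to_cam'],float)
    a,b=(u-K[0,2])/K[0,0],(v-K[1,2])/K[1,1]
    if fish:
        r=np.hypot(a,b); s=np.sin(r)/r if r>1e-9 else 1; d=np.array([a*s,b*s,np.cos(r)])
    else: d=np.array([a,b,1.])
    R=T[:3,:3]; return -R.T@T[:3,3], R.T@d
def onz(f,u,v,z,fish=False):
    c,d=ray(f,u,v,fish); return (c+d*(z-c[2])/d[2])[:2]
def proj(f,p,fish=False):
    K=np.array(f['intrinsics'],float);T=np.array(f['world_to_cam'],float)
    q=T[:3,:3]@np.array(p,float)+T[:3,3]
    if fish:
        rr=np.hypot(q[0],q[1]); th=np.arctan2(rr,q[2]); s=th/max(rr,1e-9); a,b=q[0]*s,q[1]*s
    else: a,b=q[0]/q[2],q[1]/q[2]
    return np.array([K[0,0]*a+K[0,2],K[1,1]*b+K[1,2]])
E
python3 - <<'E'
from h import *
for n in ['scene','top','wrist']:
    f=snap(n,n+'0'); print(n,np.round(f['intrinsics'],1).tolist(),np.round(f['world_to_cam'],3).tolist())
s=state(); print({k:np.round(v,3).tolist() for k,v in s.items()},tip_extent)
E
```

```text
scene [[397.8, 0.0, 318.6], [0.0, 397.8, 199.9], [0.0, 0.0, 1.0]] [[0.752, 0.659, -0.001, -369.499], [0.48, -0.549, -0.685, -255.216], [-0.451, 0.515, -0.729, 1288.149], [0.0, 0.0, 0.0, 1.0]]
top [[420.6, 0.0, 325.0], [0.0, 420.6, 200.6], [0.0, 0.0, 1.0]] [[-0.004, -1.0, 0.007, -39.242], [-0.986, 0.003, -0.164, 522.496], [0.164, -0.008, -0.986, 1185.712], [0.0, 0.0, 0.0, 1.0]]
wrist [[309.7, 0.0, 323.9], [0.0, 309.7, 196.5], [0.0, 0.0, 1.0]] [[0.311, -0.95, -0.001, -650.165], [-0.913, -0.299, 0.276, -36.079], [-0.263, -0.085, -0.961, 379.148], [0.0, 0.0, 0.0, 1.0]]
{'time_s': 0.15, 'joints': [1.211, 0.468, -0.012, 1.603, 0.006, 1.071, -0.056], 'dq': [0.001, -0.003, -0.001, -0.006, -0.002, -0.001, -0.002], 'effort': [0.001, -53.279, 0.022, -25.155, 0.011, 0.005, 0.0], 'ee_pos': [202.325, -617.303, 241.556], 'eef_rot': [-0.001, 0.987, 0.158, -0.0], 'wrist_force': [0.192, 0.937, -1.236], 'wrist_torque': [0.011, 0.008, -0.032], 'finger_gap': 1.0} 11.0
```

View pics/top0.png

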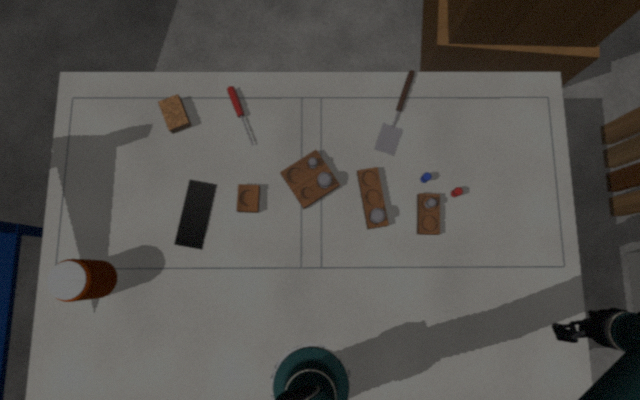

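View pics/scene0.png

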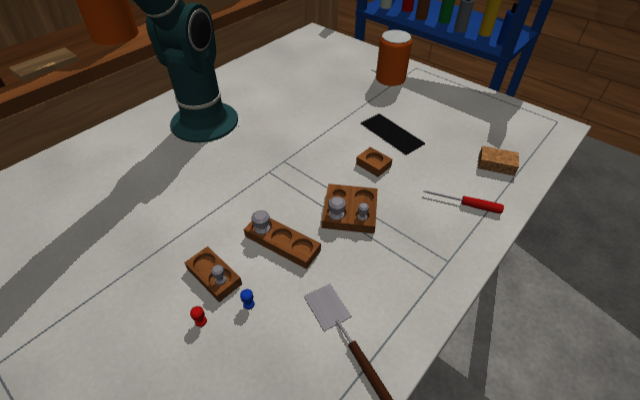

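```bash
cat > fit.py <<'E'
from h import *
from scipy.optimize import minimize
def wood(im):
    h=cv2.cvtColor(im,cv2.COLOR_BGR2HSV).astype(int)
    return ((h[...,1]>95)&((h[...,0]<20)|(h[...,0]>174))&(h[...,2]>25)&~((h[...,1]>215)&(h[...,2]>90)))
def black(im): return im.max(2)<28
def corners(x,y,a,L,W,H,z0=0):
    c,s=np.cos(a),np.sin(a); P=[]
    for z in(z0,z0+H):
        for i,j in((1,1),(1,-1),(-1,-1),(-1,1)):
            X,Y=i*L/2,j*W/2; P.append([x+c*X-s*Y,y+s*X+c*Y,z])
    return P
S=8
def cost(p,frames,L,W,H,z0,masks,fish):
    t=0
    for f,m,fi in zip(frames,masks,fish):
        uv=np.array([proj(f,q,fi) for q in corners(*p,L,W,H,z0)])
        hull=cv2.convexHull((uv*16).astype(np.int32))
        big=np.zeros((m.shape[0]*4,m.shape[1]*4),np.uint8)
        cv2.fillConvexPoly(big,((hull+8)*4-8).astype(np.int32),255,shift=4)
        r=cv2.resize(big,(m.shape[1],m.shape[0]),interpolation=cv2.INTER_AREA)/255.
        x0,y0=np.maximum(uv.min(0).astype(int)-25,0);x1,y1=uv.max(0).astype(int)+25
        R=r[y0:y1,x0:x1];M=m[y0:y1,x0:x1]
        t+=np.abs(R-M).sum()/R.sum()
    return t
def fit(p0,frames,dims,z0=0,fn=wood,fish=None,da=.3):
    fish=fish or [False]*len(frames)
    ms=[]
    for f in frames:
        m=fn(f['frame']).astype(np.uint8)
        n,l,st,_=cv2.connectedComponentsWithStats(m)
        ms.append(m.astype(float))
    best=None
    for k in(-da,0,da):
        s=np.array([[0,0,0],[15,0,0],[0,15,0],[0,0,.15]])+np.array(p0)+[0,0,k]
        r=minimize(cost,np.array(p0)+[0,0,k],args=(frames,*dims,z0,ms,fish),method='Nelder-Mead',options=dict(initial_simplex=s,xatol=.1,fatol=1e-4,maxiter=150))
        if best is None or r.fun<best.fun: best=r
    return best.x,best.fun
E
python3 - <<'E'
from fit import *
t,s=load('top0'),load('scene0')
cv2.imwrite('pics/mask.png',np.hstack([wood(t['frame'])[60:280],wood(s['frame'])[100:320]])*255)
D=dict(long=((178,62,28),(372,198),28,fit.__defaults__),)
items=dict(long=((372,198),(178,62,28),wood,.1),medium=((428,214),(120,62,28),wood,0),short=((248,198),(80,62,28),wood,0),keeper=((310,180),(130,130,28),wood,.5),mat=((196,214),(200,84,4),black,-.2))
for n,(uv,d,fn,a) in items.items():
    p=onz(t,*uv,d[2])
    for fs in([t,s],[t],[s]):
        x,c=fit([*p,a],fs,d,fn=fn); print(n,np.round(x,2),round(c,3))
K={'large':((377,215),59),'small':((430,202),54),'klarge':((324,180),59),'ksmall':((312,162),54)}
for n,(uv,z) in K.items(): print(n,np.round(onz(t,*uv,z),1))
c=t['frame'][130:260,160:480]; cv2.imwrite('pics/topc.png',cv2.convertScaleAbs(cv2.resize(c,None,fx=2.5,fy=2.5,interpolation=cv2.INTER_CUBIC),alpha=1.5))
E
```

```text
long [ 5.3608e+02 -1.8461e+02  1.6000e-01] 0.957
long [ 5.3553e+02 -1.8395e+02  1.5000e-01] 0.323
long [ 5.3500e+02 -1.8475e+02  1.6000e-01] 0.627
medium [ 4.8631e+02 -3.4998e+02 -4.0000e-02] 0.726
medium [ 486.78 -347.53   -0.  ] 0.342
medium [ 4.8644e+02 -3.4953e+02 -6.0000e-02] 0.38
short [ 5.3693e+02  1.8781e+02 -1.0000e-02] 1.131
short [5.3511e+02 1.8991e+02 2.0000e-02] 0.155
short [5.3542e+02 1.9038e+02 3.0000e-02] 0.954
keeper [593.8    4.56   0.61] 1.015
keeper [5.94e+02 4.99e+00 4.90e-01] 0.363
keeper [596.17   2.92   0.68] 0.624
mat [ 4.9157e+02  3.4687e+02 -1.9000e-01] 0.549
mat [ 4.9152e+02  3.4812e+02 -1.7000e-01] 0.42
mat [ 4.8919e+02  3.4544e+02 -2.1000e-01] 0.128
large [ 477.3 -190.1]
small [ 515.5 -345.5]
klarge [580.4 -38.4]
ksmall [635.7  -3.3][ WARN:0@0.771] global loadsave.cpp:1063 imwrite_ Unsupported depth image for selected encoder is fallbacked to CV_8U.
```

View pics/topc.png

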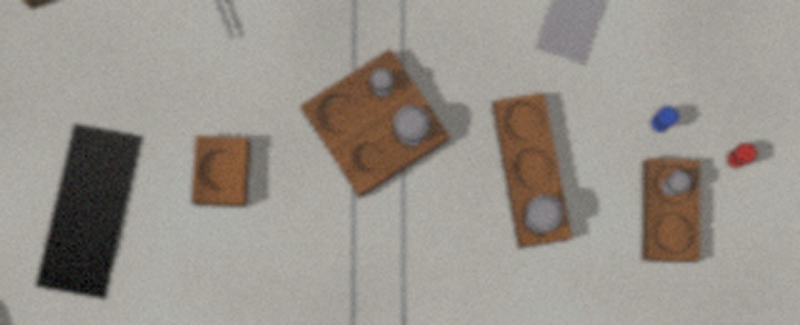

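Call:
move_arm(slide=[[0.046,-0.035,0],[0.046,-0.035,0],[0.046,-0.035,0],[0.046,-0.035,0],[0.046,-0.035,0],[0.046,-0.035,0],[0.046,-0.035,0],[0.046,-0.035,0]], spin=[0,0,0,0,0,0,0,0])

```text
time_s: 1.15
ee_pos: [465.7, -235.4, 242.3]
eef_rot: [0.0, 0.988, 0.158, 0.0]
wrist_force: [1.3, -0.4, 0.2]
finger_gap: 1.001
```

Call:
move_arm(slide=[[0.046,-0.035,0],[0,0,0],[0,0,0],[0,0,0],[0,0,0],[0,0,0]], spin=[0,0.14,0.14,0.14,0.14,0])

```text
time_s: 1.9
ee_pos: [497.6, -189.3, 242.1]
eef_rot: [0.0, 0.993, -0.121, -0.0]
wrist_force: [-0.5, 0.1, 0.2]
finger_gap: 0.999
```

```bash
cat >> h.py <<'E'
def pose():
    s=state();w,x,y,z=s['eef_rot'];return *s['ee_pos'],np.arctan2(2*(x*y+w*z),1-2*(y*y+z*z))
def go(x,y,z,yaw=None):
    "prints tool-frame shift (mm) from measured pose to target, and the spin that goes with it (shift computed in present axes)"
    px,py,pz,a=pose(); yaw=a if yaw is None else yaw
    d=np.array([x-px,y-py]);c,s=np.cos(a),np.sin(a)
    sp=-(((yaw-a)+np.pi/2)%np.pi-np.pi/2)
    b=a-sp;print('at',np.round([px,py,pz],1),'yaw',round(a,3),'| slide now',np.round([c*d[0]+s*d[1],s*d[0]-c*d[1],pz-z],1),'spin',round(sp,3),'| slide after spin',np.round([np.cos(b)*d[0]+np.sin(b)*d[1],np.sin(b)*d[0]-np.cos(b)*d[1],pz-z],1))
E
python3 - <<'E'
from h import *
f=snap('wrist','w1'); go(477,-190,120)
cv2.imwrite('pics/w1b.png',cv2.convertScaleAbs(f['frame'],alpha=1.5))
E
```

```text
at [ 497.7 -189.3  242.1] yaw -0.24 | slide now [-19.9   5.6 122.1] spin -0.0 | slide after spin [-19.9   5.6 122.1]
```

View pics/w1b.png

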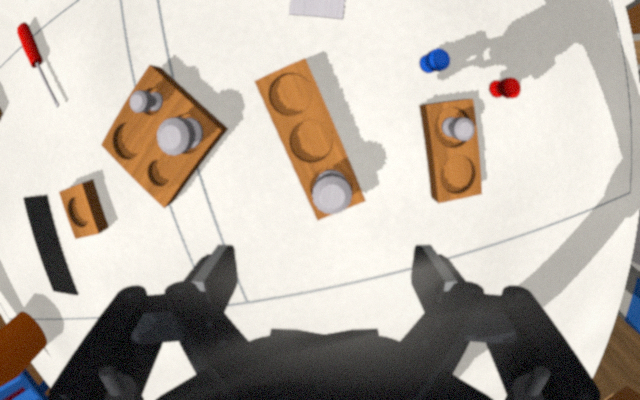

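```bash
python3 - <<'E'
from fit import *
w=load('w1')
for n,d,p in(('long',(178,62,28),(535,-184,.155)),('medium',(120,62,28),(487,-348,-.03)),('short',(80,62,28),(535,190,.02)),('keeper',(130,130,28),(594,4.5,.54))):
    x,c=fit(p,[w],d,fish=[True],da=.1); print(n,np.round(x,3),round(c,3))
for n,uv,z in(('large',(331,189),66),('small',(459.5,128),61),('klarge',(177,134),66),('ksmall',(143,102),61)): print(n,np.round(onz(w,*uv,z,True),1))
def pk(x,y,a,X,Y): return x+np.cos(a)*X-np.sin(a)*Y,y+np.sin(a)*X+np.cos(a)*Y
im=cv2.imread('pics/w1b.png')
def ov(dim,p,pks):
    C=[proj(w,q,True) for q in corners(*p,*dim)[4:]]
    cv2.polylines(im,[np.int32(C)],True,(255,0,255),1)
    for X,Y,r in pks:
        c=pk(*p,X,Y);cv2.polylines(im,[np.int32([proj(w,(c[0]+r*np.cos(t),c[1]+r*np.sin(t),28),True) for t in np.linspace(0,6.28,30)])],True,(255,255,0),1)
kx=fit((594,4.5,.54),[w],(130,130,28),fish=[True],da=.1)[0]
ov((130,130,28),kx,[(32,32,24),(-32,32,17)]); print(pk(*kx,32,32),pk(*kx,-32,32))
ov((178,62,28),(535,-184,.155),[(0,0,24),(58,0,24)]);ov((120,62,28),(487,-348,-.03),[(-29,0,24)])
cv2.imwrite('pics/ov.png',cv2.resize(im[40:240,20:520],None,fx=1.6,fy=1.6,interpolation=cv2.INTER_CUBIC))
E
```

```text
long [ 5.35207e+02 -1.85105e+02  1.61000e-01] 0.191
medium [ 4.86140e+02 -3.52049e+02 -5.80000e-02] 0.201
short [ 5.34163e+02  1.91126e+02 -7.80000e-02] 0.216
keeper [5.95339e+02 3.56500e+00 5.88000e-01] 0.372
large [ 485.7 -194.9]
small [ 517.5 -345. ]
klarge [584.9 -50. ]
ksmall [633.9 -15.1]
(np.float64(604.1936161979153), np.float64(47.94520648983362)) (np.float64(550.9585395677831), np.float64(12.420192539323455))
```

View pics/ov.png

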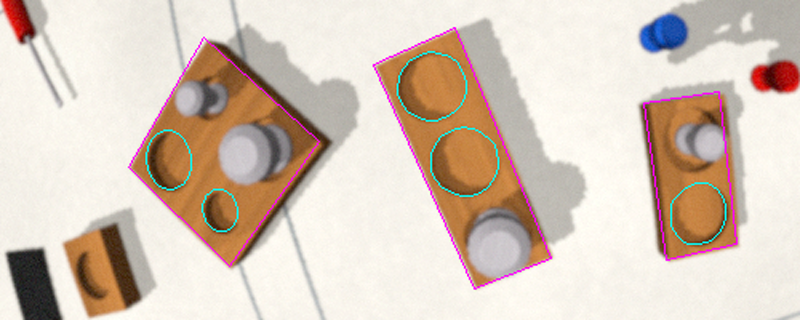

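Call:
move_arm(slide=[[-0.017,0.0095,0.05],[0,0,0.05],[0,0,0.02],[0,0,0]], spin=[0,0,0,0])

```text
time_s: 2.45
ee_pos: [477.8, -194.1, 120.8]
eef_rot: [-0.001, 0.993, -0.12, -0.002]
wrist_force: [0.8, -0.5, -0.1]
finger_gap: 0.997
```

```bash
python3 - <<'E'
from h import *
w=load('w1'); print(onz(w,331.3,193.8,66,True),onz(w,463,128.8,61,True))
f=snap('wrist','w2'); go(479,-194.5,42)
for p in((478,-194.1,68),(478,-194.1,28)): print(proj(f,p,True))
cv2.imwrite('pics/w2b.png',cv2.convertScaleAbs(f['frame'],alpha=1.5))
E
```

```text
[ 480.60914244 -194.02464121] [ 515.90653134 -349.08485919]
at [ 478.9 -194.5  122.1] yaw -0.242 | slide now [ 0.1  0.  80.1] spin -0.0 | slide after spin [ 0.1  0.  80.1]
[322.37376153 221.7581494 ]
[322.62352622 203.0122627 ]
```

View pics/w2b.png

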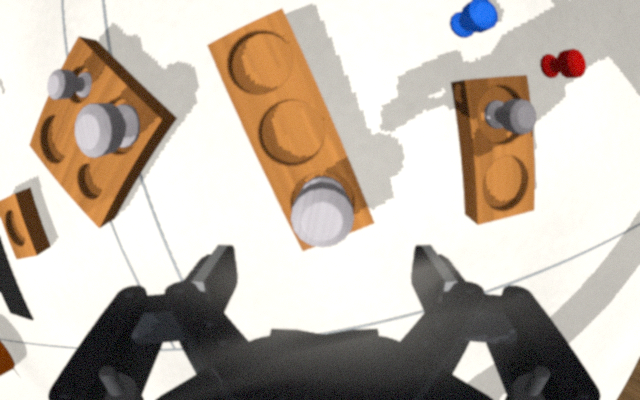

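Call:
move_arm(slide=[[0.002,0,0.04],[0,0,0.03],[0,0,0.01],[0,0,0]], spin=[0,0,0,0])

```text
time_s: 3.0
ee_pos: [481.5, -195.2, 42.9]
eef_rot: [0.0, 0.993, -0.121, 0.0]
wrist_force: [0.1, 0.2, 0.5]
finger_gap: 0.997
```

Call:
move_arm(slide=[[0,0,0],[0,0,0],[0,0,0],[0,0,0],[0,0,0],[0,0,0]], spin=[0,0,0,0,0,0], hand=1)

```text
time_s: 3.75
ee_pos: [481.6, -195.2, 43.5]
eef_rot: [0.0, 0.993, -0.121, 0.001]
wrist_force: [-1.5, 0.4, 7.4]
finger_gap: 0.47
```

Call:
move_arm(slide=[[0,0,-0.02],[0,0,-0.05],[0,0,0]], spin=[0,0,0])

```text
time_s: 4.12
ee_pos: [483.3, -195.9, 115.6]
eef_rot: [0.001, 0.993, -0.121, 0.004]
wrist_force: [1.2, 1.3, -3.2]
finger_gap: 0.472
```

```bash
python3 - <<'E'
from h import *
f=snap('wrist','w3'); go(604.2,48,90,.588-.785+0); print(state()['finger_gap'])
cv2.imwrite('pics/w3b.png',cv2.convertScaleAbs(f['frame'],alpha=1.5))
E
```

```text
at [ 481.8 -195.4  113.8] yaw -0.243 | slide now [  60.2 -265.8   23.8] spin -0.046 | slide after spin [  72.4 -262.7   23.8]
0.469683489442616
```

View pics/w3b.png

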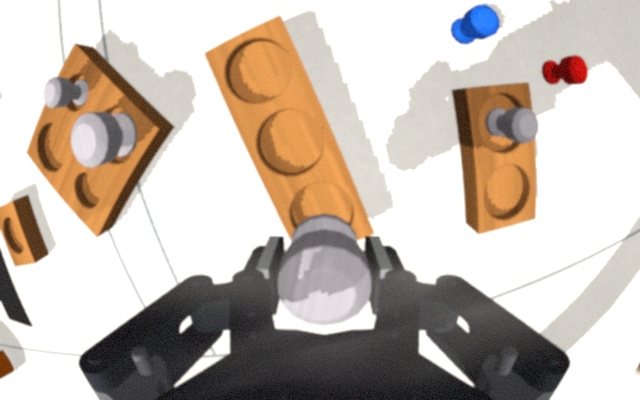

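```bash
python3 - <<'E'
from h import *
w=load('w3'); print(onz(w,325,283,134,True), proj(w,(481.8,-195.4,134),True),proj(w,(481.8,-195.4,86),True))
im=w['frame'].copy()
for z,r,c in((86,19,(255,255,0)),(132,21,(255,0,255))):
    cv2.polylines(im,[np.int32([proj(w,(481.8+r*np.cos(t),-195.4+r*np.sin(t),z),True) for t in np.linspace(0,6.28,40)])],True,c,1)
cv2.imwrite('pics/ov3.png',cv2.resize(im[190:350,220:430],None,fx=3,fy=3))
E
```

```text
[ 481.87946679 -196.91196277] [321.62034114 283.86862758] [322.06399912 239.59488043]
```

View pics/ov3.png

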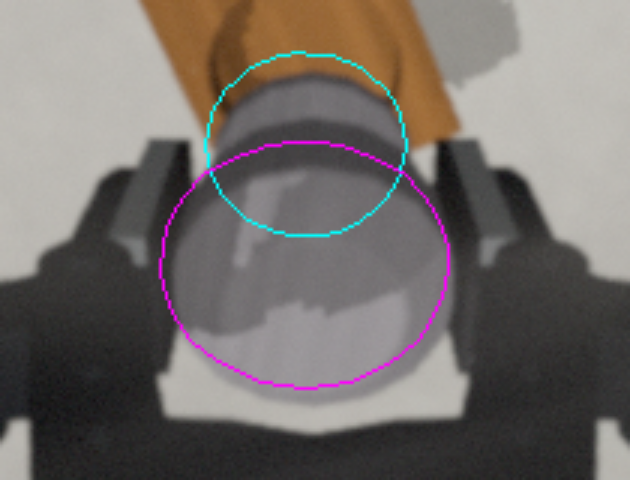

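Call:
move_arm(slide=[[0.012,-0.0525,0],[0.012,-0.0525,0],[0.012,-0.0525,0],[0.012,-0.0525,0],[0.012,-0.0525,0],[0,0,0]], spin=[0,0,0,0,0,0])

```text
time_s: 4.92
ee_pos: [602.4, 51.6, 110.5]
eef_rot: [-0.001, 0.993, -0.117, -0.001]
wrist_force: [-0.9, -0.7, -3.1]
finger_gap: 0.469
```

```bash
python3 - <<'E'
from fit import *
f=snap('wrist','w4'); go(604.2,48,90,.588-.785)
x=fit((595.3,3.6,.588),[f],(130,130,28),fish=[True],da=.1);print(x)
cv2.imwrite('pics/w4b.png',cv2.convertScaleAbs(f['frame'],alpha=1.5))
E
```

```text
at [601.4  48.1 110.2] yaw -0.239 | slide now [ 2.7 -0.6 20.2] spin -0.042 | slide after spin [ 2.8 -0.5 20.2]
(array([5.94138387e+02, 9.72783861e-01, 5.85609061e-01]), np.float64(0.35384368038182307))
```

View pics/w4b.png

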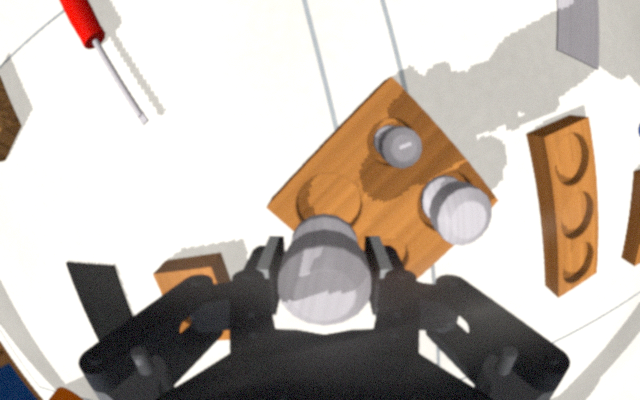

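```bash
python3 - <<'E'
from h import *
w=load('w4'); print(onz(w,330,203,28,True))
for c in ((603.5,46.5),(604,48)):
  P=np.array([proj(w,(c[0]+24*np.cos(t),c[1]+24*np.sin(t),28),True) for t in np.linspace(0,6.28,60)]);print(P.min(0),P.max(0))
E
```

```text
[604.59610951  45.84553357]
[296.53725037 172.21554437] [362.28408093 234.96549176]
[294.38044308 172.02470008] [360.15429409 234.79972965]
```

Call:
move_arm(slide=[[0.005,0.0005,0],[0,0,0],[0,0,0.025],[0,0,0.02],[0,0,0.01],[0,0,0.007],[0,0,0.003],[0,0,0]], spin=[-0.04,0,0,0,0,0,0,0])

```text
time_s: 5.98
ee_pos: [607.3, 43.7, 47.5]
eef_rot: [-0.0, 0.995, -0.101, 0.0]
wrist_force: [-0.0, -0.1, -2.7]
finger_gap: 0.47
```

```bash
python3 - <<'E'
from h import *
f=snap('wrist','w5'); go(604,46.5,43.5); print(state()['wrist_force'])
cv2.imwrite('pics/w5b.png',cv2.convertScaleAbs(f['frame'],alpha=1.5))
E
```

```text
at [607.4  43.7  47.7] yaw -0.203 | slide now [-3.9 -2.   4.2] spin -0.0 | slide after spin [-3.9 -2.   4.2]
[ 0.51826315  0.12618831 -2.12983674]
```

View pics/w5b.png

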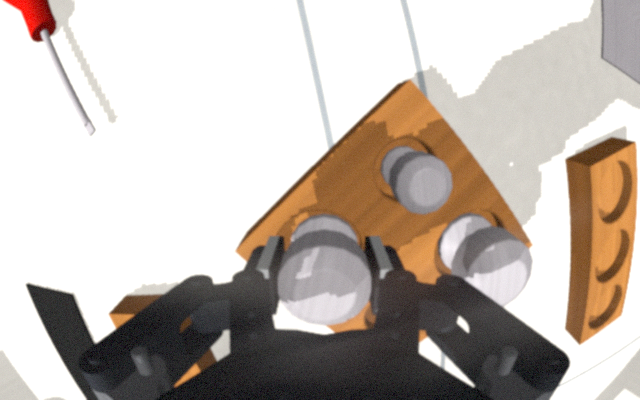

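Call:
move_arm(slide=[[-0.001,-0.001,0.002],[0,0,0.002],[0,0,0]], spin=[0,0,0])

```text
time_s: 6.4
ee_pos: [606.5, 45.1, 43.7]
eef_rot: [-0.0, 0.995, -0.101, 0.0]
wrist_force: [-0.6, 0.5, 0.8]
finger_gap: 0.471
```

Call:
move_arm(slide=[[0,0,0],[0,0,0],[0,0,0],[0,0,0]], spin=[0,0,0,0], hand=-0.6)

```text
time_s: 6.9
ee_pos: [606.3, 44.8, 43.2]
eef_rot: [0.0, 0.995, -0.101, -0.0]
wrist_force: [-0.7, -0.7, 0.2]
finger_gap: 0.799
```

Call:
move_arm(slide=[[0,0,-0.02],[0,0,-0.05],[0,0,0]], spin=[0,0,0])

```text
time_s: 7.28
ee_pos: [609.7, 45.3, 118.8]
eef_rot: [-0.001, 0.995, -0.101, 0.005]
wrist_force: [1.0, -0.0, 0.2]
finger_gap: 0.8
```

```bash
python3 - <<'E'
from h import *
f=snap('wrist','w6'); go(516.5,-348,120,.588+.785); print(state()['finger_gap'])
cv2.imwrite('pics/w6b.png',cv2.convertScaleAbs(f['frame'],alpha=1.5))
E
```

```text
at [608.2  45.  116.6] yaw -0.203 | slide now [-10.4 403.4  -3.4] spin 1.565 | slide after spin [403.3  12.6  -3.4]
0.7978986877751844
```

View pics/w6b.png

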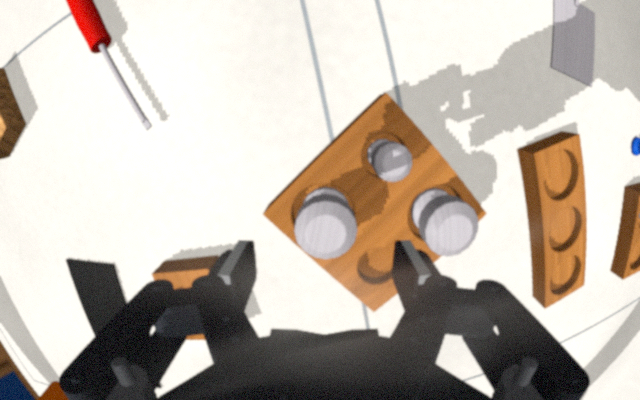

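```bash
python3 - <<'E'
from h import *
w=load('w3'); print(onz(w,518,125,61,True)); w=load('w2'); print(onz(w,516,117,61,True),onz(w,573,63,25,True))
w=load('w1'); print(onz(w,463,128.8,61,True),onz(w,505,88,25,True)); t=load('top0');print(onz(t,458,191,25),onz(t,430.5,201.5,61))
def blob(n,box):
    f=load(n);im=f['frame'][box[1]:box[3],box[0]:box[2]];h=cv2.cvtColor(im,cv2.COLOR_BGR2HSV)
    m=(h[...,1]<70)&(h[...,2]<140)&(h[...,2]>40); return m
E
```

```text
[ 516.85897897 -343.31187822]
[ 516.16701998 -343.24421898] [ 551.32866539 -449.6617453 ]
[ 515.90653134 -349.08485919] [ 550.73757622 -436.30227072]
[ 553.20219401 -438.3305405 ] [ 515.80437591 -345.21414823]
```

Call:
move_arm(slide=[[-0.001,0.05,-0.01],[-0.001,0.05,0],[-0.001,0.05,0],[-0.001,0.05,0],[-0.001,0.05,0],[-0.001,0.05,0],[-0.001,0.05,0],[-0.001,0.05,0]], spin=[0,0,0,0,0,0,0,0], hand=-0.1)

```text
time_s: 8.32
ee_pos: [516.8, -346.6, 122.9]
eef_rot: [-0.0, 0.995, -0.101, -0.001]
wrist_force: [0.4, 1.0, -0.7]
finger_gap: 0.552
```

```bash
python3 - <<'E'
from h import *
f=snap('wrist','w7'); go(516,-349,42); print(state()['finger_gap'])
im=cv2.convertScaleAbs(f['frame'],alpha=1.5)
for z,r,c in((16,12,(255,255,0)),(60,13,(255,0,255))):
    cv2.polylines(im,[np.int32([proj(f,(516+r*np.cos(t),-349+r*np.sin(t),z),True) for t in np.linspace(0,6.28,40)])],True,c,1)
cv2.imwrite('pics/w7b.png',cv2.resize(im[60:330,180:470],None,fx=2,fy=2))
E
```

```text
at [ 513.3 -355.8  122.9] yaw -0.212 | slide now [ 1.2 -7.2 80.9] spin -0.0 | slide after spin [ 1.2 -7.2 80.9]
0.5498990127086771
```

View pics/w7b.png

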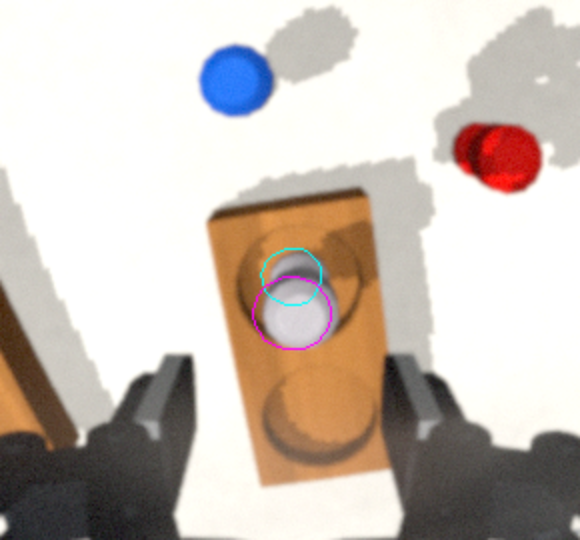

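Call:
move_arm(slide=[[0.001,-0.0055,0.03],[0,0,0.03],[0,0,0.015],[0,0,0.006],[0,0,0]], spin=[0,0,0,0,0])

```text
time_s: 9.0
ee_pos: [520.0, -340.1, 42.4]
eef_rot: [0.0, 0.995, -0.101, 0.0]
wrist_force: [0.7, -0.7, 0.5]
finger_gap: 0.55
```

Call:
move_arm(slide=[[0,0,0],[0,0,0],[0,0,0],[0,0,0],[0,0,0]], spin=[0,0,0,0,0], hand=1)

```text
time_s: 9.62
ee_pos: [520.6, -340.7, 43.4]
eef_rot: [0.001, 0.995, -0.101, 0.001]
wrist_force: [-1.0, -0.7, 6.6]
finger_gap: 0.292
```

Call:
move_arm(slide=[[0,0,-0.02],[0,0,-0.06],[0,0,0],[0,0,0]], spin=[0,0,0,0])

```text
time_s: 10.12
ee_pos: [519.6, -339.9, 122.9]
eef_rot: [0.0, 0.995, -0.101, 0.0]
wrist_force: [-1.3, 0.7, -1.7]
finger_gap: 0.291
```

```bash
python3 - <<'E'
from h import *
f=snap('wrist','w8'); x,y,z,a=pose(); go(551,12,120,-.2); print(state()['finger_gap'])
im=cv2.convertScaleAbs(f['frame'],alpha=1.5)
zb=16+z-41.5
for zz,r,c in((zb+3,12,(255,255,0)),(zb+44,13,(255,0,255))):
    cv2.polylines(im,[np.int32([proj(f,(x+r*np.cos(t),y+r*np.sin(t),zz),True) for t in np.linspace(0,6.28,40)])],True,c,1)
cv2.imwrite('pics/w8b.png',cv2.resize(im[190:340,220:430],None,fx=3,fy=3))
E
```

```text
at [ 519.1 -339.7  121.9] yaw -0.203 | slide now [ -39.7 -350.9    1.9] spin -0.003 | slide after spin [ -38.6 -351.     1.9]
0.29303292576517637
```

View pics/w8b.png

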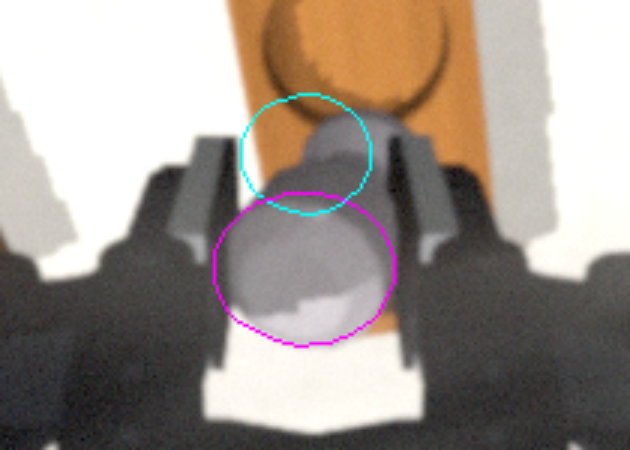

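Call:
move_arm(slide=[[0,0,0.03],[0,0,0.03],[0,0,0.013],[0,0,0.005],[0,0,0],[0,0,0]], spin=[0,0,0,0,0,0])

```text
time_s: 10.92
ee_pos: [520.3, -340.5, 45.1]
eef_rot: [0.0, 0.995, -0.102, 0.001]
wrist_force: [-0.2, 0.4, -0.6]
finger_gap: 0.294
```

Call:
move_arm(slide=[[0,0,0],[0,0,0],[0,0,0],[0,0,0],[0,0,0],[0,0,0]], spin=[0,0,0,0,0,0], hand=-0.1)

```text
time_s: 11.68
ee_pos: [519.8, -340.2, 44.3]
eef_rot: [0.0, 0.995, -0.101, -0.0]
wrist_force: [0.2, -0.3, -0.4]
finger_gap: 0.55
```

Call:
move_arm(slide=[[0,0,-0.04],[0,0,-0.04],[0,0,0],[0,0,0],[0,0,0],[0,0,0]], spin=[0,0,0,0,0,0])

```text
time_s: 12.42
ee_pos: [519.3, -339.8, 123.1]
eef_rot: [-0.0, 0.995, -0.101, -0.001]
wrist_force: [0.4, -0.2, -0.1]
finger_gap: 0.549
```

```bash
python3 - <<'E'
from h import *
f=snap('wrist','w9'); x,y,z,a=pose(); go(519,-347,42)
im=cv2.convertScaleAbs(f['frame'],alpha=1.5)
for zz,r,c in((19,12,(255,255,0)),(60,13,(255,0,255))):
    cv2.polylines(im,[np.int32([proj(f,(519+r*np.cos(t),-347+r*np.sin(t),zz),True) for t in np.linspace(0,6.28,40)])],True,c,1)
cv2.imwrite('pics/w9b.png',cv2.resize(im[120:340,200:450],None,fx=2.5,fy=2.5))
E
```

```text
at [ 519.4 -339.9  123.3] yaw -0.203 | slide now [ 1.1  7.  81.3] spin -0.0 | slide after spin [ 1.1  7.  81.3]
```

View pics/w9b.png

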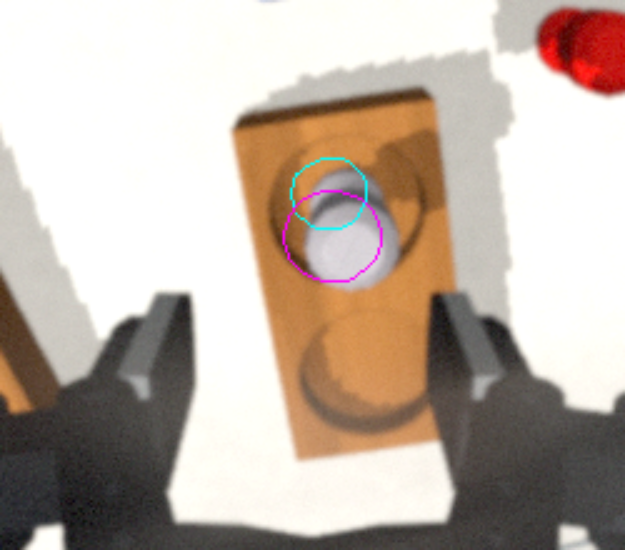

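Call:
move_arm(slide=[[0,0.0115,0],[0,0,0.03],[0,0,0.03],[0,0,0.015],[0,0,0.006],[0,0,0],[0,0,0]], spin=[0,0,0,0,0,0,0])

```text
time_s: 13.35
ee_pos: [518.2, -351.9, 44.3]
eef_rot: [0.0, 0.995, -0.101, 0.001]
wrist_force: [-0.0, -0.1, 0.2]
finger_gap: 0.551
```

Call:
move_arm(slide=[[0,0,0],[0,0,0],[0,0,0],[0,0,0],[0,0,0],[0,0,0]], spin=[0,0,0,0,0,0], hand=1)

```text
time_s: 14.1
ee_pos: [518.1, -351.6, 44.3]
eef_rot: [0.0, 0.995, -0.101, 0.001]
wrist_force: [-0.7, 1.0, 5.5]
finger_gap: 0.277
```

Call:
move_arm(slide=[[0,0,-0.02],[0,0,-0.06],[0,0,0],[0,0,0],[0,0,0],[0,0,0]], spin=[0,0,0,0,0,0])

```text
time_s: 14.85
ee_pos: [516.9, -351.0, 122.1]
eef_rot: [-0.0, 0.995, -0.101, -0.001]
wrist_force: [-0.8, -0.7, -1.5]
finger_gap: 0.278
```

```bash
python3 - <<'E'
from h import *
f=snap('wrist','w10'); x,y,z,a=pose(); go(551,12,123,-.2); print(state()['finger_gap'])
g=cv2.cvtColor(f['frame'],cv2.COLOR_BGR2HSV); im=f['frame']
print(proj(f,(x,y,z-41.5+19),True),proj(f,(x,y,z-41.5+60),True))
# ascii of foot area: grey metal M, wood w, white ., dark #
for v in range(208,320,4):
    print(v,''.join('#' if max(p)<38 else 'w' if (int(p[2])-int(p[0])>25) else '.' if min(p)>120 else 'm' for p in im[v,280:372:2].astype(int)))
E
```

```text
at [ 517.  -351.1  122.2] yaw -0.203 | slide now [ -40.  -362.5   -0.8] spin -0.003 | slide after spin [ -38.8 -362.6   -0.8]
0.2791305782993539
[322.282158   241.58962478] [321.80401208 281.0684514 ]
208 ..wwwwwwwwwwwwwwwwwwwwwwwwwwwwwwwwwwwwwwwwwm..
212 ...wwwwwwwwwwwwwwwwwwwwwwwwwwwwwwwwwwwwwwwwm..
216 ...wwwwwwwwwwwwwwwwwwwwwwwwwwwwwwwwwwwwwwwww..
220 ...wwwwwwwwwwwwwwwwwwwwwwwwwwwwwwwwwwwwwwwww..
224 ....wwwwwwwwwwwwwwwwwwwwwwwwwwwwwwwwwwwwwwwwm.
228 ....wwwwwwwwwwwmmmmmmmmmmmmmmwwwwwwwwwwwwwwwm.
232 .....wwwwwwwwwmmmmmmmmmmmmmmmmwwwwwwwwwwwwwww.
236 ...mmmmmmmwwwmmmmmmmmmmmmmmmmmmwwwwwmmmmmwwwwm
240 ...mmmmm##wwmmmmmmmmmmmmmmmmmmmmwww##mmmmmwwwm
244 ..mmmmmm##wwmmmmmmmmmmmmmmmmmmmmwww##mmmmmmwwm
248 #mmmmmmm##wwmmmmmmmmmmmmmmmmmmmmwww##mmmmmmm##
252 mmmmmmm###wwmmmmmmmmmmmmmmmmmmmmwww###mmmmmmm#
256 mmmmmmmm##mmmmmmmmmmmmmmmmmmmmmmmm####mmmmmmm#
260 mmmmmmmm#mmmmmmmmmmmmmmmmmmmmmmmmmmm###mmmmmmm
264 mmmmmmmmmmmmmmmmmmmmmmmmmmmmmmmmmmmm###mmmmmmm
268 mmmmmmmmmmmmmmmmmmmmmmmmmmmmmmmmmmmmmm#mmmmmmm
272 mmmmmmmmmmmmmmmmmmmmmmmmmmmmmmmmmmmmmmmmmmmmmm
276 mmmmmmmmmmmmmmmmmmmmmmmmmmmmmmmmmmmmmmmmmmmmmm
280 mmmmmmmmmmmmmmmmmmmmmmmmmmmmm..mmmmmmmmmmmmmmm
284 mmmmmmmmmmmmmmmmmmmmmmmmmmmm....mmmmmmmmmmmmmm
288 mmmmmmmmmmmmmmmmmmmmmmm.........mmmmmmmmmmmmmm
292 mmmmmmmmmmmmmmmmm..............mmmmmmmmmmmmmmm
296 mmmmmmmmm......m..............mmmwwwmmmmmmmmmm
300 mmmmmmmmm....wm.............m..w....mmmmmmmmmm
304 #mmmmmmmm....www....................mmmmmmmmmm
308 mm#mmmmmm...........................mmmmmmmmmm
312 ##mmmmmm.............................mmmmmmmmm
316 mm#mm...................................mmmmmm
```

Call:
move_arm(slide=[[-0.0055,-0.052,0],[-0.0055,-0.052,0],[-0.0055,-0.052,0],[-0.0055,-0.052,0],[-0.0055,-0.052,0],[-0.0055,-0.052,0],[-0.0055,-0.05,0]], spin=[0,0,0,0,0,0,0])

```text
time_s: 15.78
ee_pos: [552.8, 12.7, 122.9]
eef_rot: [0.0, 0.995, -0.101, -0.0]
wrist_force: [0.9, -0.6, -1.4]
finger_gap: 0.277
```

Call:
move_arm(slide=[[0,0,0],[0,0,0],[0,0,0],[0,0,0],[0,0,0]], spin=[0,0,0,0,0])

```text
time_s: 16.4
ee_pos: [552.9, 10.1, 123.3]
eef_rot: [0.0, 0.995, -0.102, 0.0]
wrist_force: [0.4, 0.5, -1.3]
finger_gap: 0.279
```

```bash
python3 - <<'E'
from h import *
f=snap('wrist','w11'); x,y,z,a=pose(); go(552,11.1,60,-.2); 
P=lambda c,r,z:np.array([proj(f,(c[0]+r*np.cos(t),c[1]+r*np.sin(t),z),True) for t in np.linspace(0,6.28,60)])
C=P((550.5,11.4),17,28);print(C.min(0),C.max(0))
im=cv2.convertScaleAbs(f['frame'],alpha=1.6)
cv2.polylines(im,[np.int32(C)],True,(255,255,0),1)
cv2.polylines(im,[np.int32(P((x-1.5,y+.3),12,z-28.3+2))],True,(255,0,255),1)
cv2.imwrite('pics/w11b.png',cv2.resize(im[130:330,200:450],None,fx=3,fy=3))
E
```

```text
at [552.9  10.3 123.3] yaw -0.204 | slide now [-1.  -0.6 63.3] spin -0.004 | slide after spin [-1.  -0.6 63.3]
[299.58944146 184.44205482] [343.56969606 226.37275314]
```

View pics/w11b.png

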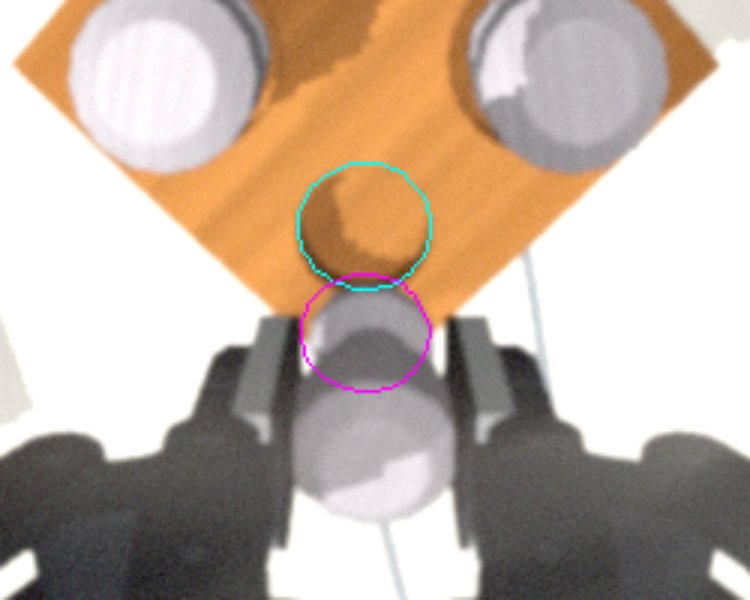

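Call:
move_arm(slide=[[0.0005,-0.0015,0.03],[0,0,0.02],[0,0,0.012],[0,0,0],[0,0,0],[0,0,0]], spin=[0,0,0,0,0,0])

```text
time_s: 17.2
ee_pos: [554.3, 12.3, 62.1]
eef_rot: [-0.0, 0.995, -0.101, 0.001]
wrist_force: [-0.0, -0.3, 0.3]
finger_gap: 0.281
```

Call:
move_arm(slide=[[0,0,0.008],[0,0,0.006],[0,0,0.003],[0,0,0],[0,0,0],[0,0,0]], spin=[0,0,0,0,0,0])

```text
time_s: 17.95
ee_pos: [553.6, 12.3, 44.3]
eef_rot: [0.0, 0.995, -0.101, -0.0]
wrist_force: [-1.0, -1.0, 2.9]
finger_gap: 0.275
```

Call:
move_arm(slide=[[0,0,0],[0,0,0],[0,0,0],[0,0,0],[0,0,0]], spin=[0,0,0,0,0], hand=-0.1)

```text
time_s: 18.58
ee_pos: [553.7, 12.3, 44.2]
eef_rot: [0.0, 0.995, -0.101, -0.0]
wrist_force: [0.7, 0.1, 1.0]
finger_gap: 0.55
```

Call:
move_arm(slide=[[0,0,-0.02],[0,0,-0.05],[0,0,-0.06],[0,0,-0.06],[0,0,0],[0,0,0],[0,0,0]], spin=[0,0,0,0,0,0,0])

```text
time_s: 19.45
ee_pos: [552.7, 12.1, 232.6]
eef_rot: [0.0, 0.995, -0.101, -0.002]
wrist_force: [-0.0, 0.1, 0.2]
finger_gap: 0.55
```

```bash
python3 - <<'E'
from fit import *
f=snap('wrist','w12');t=snap('top','t12')
def asc(f,c,r,z):
    u,v=np.int32(proj(f,(*c,z),True)); im=f['frame'].astype(int); print(u,v)
    for y in range(v-r,v+r,3): print(''.join('#' if max(p)<30 else 'w' if (p[2]-p[0]>25) else '.' if min(p)>120 else 'm' for p in im[y,u-2*r:u+2*r:2]))
asc(f,(550.5,11.4),30,60)
print(proj(f,(550.5,11.4,62),True),proj(f,(550.5,11.4,18),True))
for n,d,p in(('long',(178,62,28),(535,-184,.155)),('short',(80,62,28),(535,190,-.03)),('keeper',(130,130,28),(594,4.5,.58))):
    x,c=fit(p,[f],d,fish=[True],da=.05); print(n,np.round(x,3),round(c,3))
for fr,fi in((f,True),(t,False)):
    x,c=fit((491,347,-.18),[fr],(200,84,4),fn=black,fish=[fi],da=.05); print('mat',np.round(x,3),round(c,3))
go(535,-185,150,.158)
E
```

```text
323 181
w.............mmmwwwwwwwwwwwwwwwwwwwwwwwwwwwwm..............
wwm...........mwwwwwwwwwwwwwwwwwwwwwwwwwwwwwwwmm..........mm
wwwwwm.....mmwwwwwwwwwwwwwwwwwwwwwwwwwwwwwwwwwwwwm......mmww
..wwwwwwwwwwwwwwwwwwwwwwwwwwwwwwwwwwwwwwwwwwwwwwwwwwwwwwwwww
...wwwwwwwwwwwwwwwwwwwwwwwwwwwwwwwwwwwwwwwwwwwwwwwwwwwwwwww.
....wwwwwwwwwwwwwwwwwwwwwwwmmmmmmmwwwwwwwwwwwwwwwwwwwwwww...
......wwwwwwwwwwwwwwwwwwwwmmmmmmmmmwwwwwwwwwwwwwwwwwwwww....
........wwwwwwwwwwwwwwwwwmmmmmmmmmmmwwwwwwwwwwwwwwwwww......
.........wwwwwwwwwwwwwwwwm.......mmmwwwwwwwwwwwwwwww........
...........wwwwwwwwwwwwwm.........mmwwwwwwwwwwwwwww.........
............wwwwwwwwwwwwm..........mmwwwwwwwwwwwwm..........
..............wwwwwwwwwww..........mmwwwwwwwwwww............
...............wwwwwwwwww.........mmwwwwwwwwww..............
.................wwwwwwwwww......mwwwwwwwwww................
...................wwwwwwwwwwwwwwwwwwwwwwww.................
....................wwwwwwwwwwwwwwwwwwwww...................
......................wwwwwwwwwwwwwwwwww....................
........................wwwwwwwwwwwwww......................
.........................wwwwwwwwwwww.......................
...........................wwwwwwww.........................
[323.93131908 181.92623725] [323.87654128 172.96396375]
long [ 5.34764e+02 -1.88406e+02  1.59000e-01] 0.042
short [ 5.34516e+02  1.88555e+02 -3.10000e-02] 0.075
keeper [5.94577e+02 2.22400e+00 5.75000e-01] 0.328
mat [ 5.69906e+02  3.41892e+02 -3.30000e-02] 0.912
mat [ 4.91644e+02  3.46664e+02 -1.67000e-01] 0.681
at [552.9  12.2 232.7] yaw -0.203 | slide now [ 22.3 196.8  82.7] spin -0.361 | slide after spin [-48.7 192.   82.7]
```

Call:
move_arm(slide=[[0.0055,0.0495,0.02],[0.0055,0.0495,0.02],[0.0055,0.0495,0.02],[0.0055,0.0495,0.02],[0,0,0],[0,0,0],[0,0,0],[0,0,0]], spin=[0,0,0,0,-0.18,-0.18,0,0], hand=-1)

```text
time_s: 20.55
ee_pos: [535.1, -186.0, 153.8]
eef_rot: [-0.0, 0.997, 0.077, -0.0]
wrist_force: [1.1, 0.0, -1.0]
finger_gap: 1.002
```

Call:
move_arm(slide=[[0,0,0],[0,0,0]], spin=[0,0])

```text
time_s: 20.8
ee_pos: [535.3, -185.9, 154.3]
eef_rot: [0.0, 0.997, 0.078, 0.0]
wrist_force: [0.7, -0.2, -0.9]
finger_gap: 0.999
```

```bash
python3 - <<'E'
from fit import *
f=snap('wrist','w13')
x,c=fit((535,-186,.158),[f],(178,62,28),fish=[True],da=.05); print(np.round(x,3),round(c,3))
go(x[0],x[1],14,x[2])
cv2.imwrite('pics/m13.png',wood(f['frame'])*255)
E
```

```text
[ 5.35854e+02 -1.84639e+02  1.62000e-01] 0.021
at [ 535.3 -185.9  154.3] yaw 0.156 | slide now [  0.7  -1.2 140.3] spin -0.006 | slide after spin [  0.7  -1.2 140.3][ WARN:0@1.670] global loadsave.cpp:1063 imwrite_ Unsupported depth image for selected encoder is fallbacked to CV_8U.
```

Call:
move_arm(slide=[[0.0007,-0.0012,0.04],[0,0,0.04],[0,0,0.03],[0,0,0.015],[0,0,0.009],[0,0,0],[0,0,0]], spin=[-0.006,0,0,0,0,0,0])

```text
time_s: 21.72
ee_pos: [536.5, -185.1, 21.3]
eef_rot: [0.0, 0.997, 0.081, 0.001]
wrist_force: [0.6, -0.2, -0.4]
finger_gap: 0.996
```

```bash
python3 - <<'E'
from h import *
go(535.85,-184.64,14,.162)
E
```

```text
at [ 536.5 -185.1   21.3] yaw 0.163 | slide now [-0.6 -0.5  7.3] spin 0.001 | slide after spin [-0.6 -0.5  7.3]
```

Call:
move_arm(slide=[[-0.0005,-0.0005,0.004],[0,0,0.003],[0,0,0],[0,0,0]], spin=[0,0,0,0])

```text
time_s: 22.22
ee_pos: [535.2, -184.4, 13.3]
eef_rot: [0.0, 0.997, 0.081, -0.0]
wrist_force: [-0.4, -0.3, -0.4]
finger_gap: 1.0
```

Call:
move_arm(slide=[[0,0,0],[0,0,0],[0,0,0],[0,0,0],[0,0,0]], spin=[0,0,0,0,0], hand=1)

```text
time_s: 22.85
ee_pos: [535.5, -184.5, 13.7]
eef_rot: [0.0, 0.997, 0.081, 0.0]
wrist_force: [-0.8, -0.4, 5.7]
finger_gap: 0.712
```

Call:
move_arm(slide=[[0,0,-0.01],[0,0,-0.03],[0,0,-0.05],[0,0,-0.05],[0,0,0],[0,0,0],[0,0,0]], spin=[0,0,0,0,0,0,0])

```text
time_s: 23.72
ee_pos: [533.9, -184.1, 151.6]
eef_rot: [-0.001, 0.997, 0.081, -0.002]
wrist_force: [-0.1, -0.5, -2.0]
finger_gap: 0.709
```

```bash
python3 - <<'E'
from fit import *
f=snap('wrist','w14'); x,y,z,a=pose()
for zb in (z-14,):
    p,c=fit((x,y,a),[f],(178,62,28),z0=zb,fish=[True],da=.05); print(np.round(p,3),round(c,3), 'bottom',zb)
go(491.5,346.8,150,-.18)
cv2.imwrite('pics/w14b.png',cv2.convertScaleAbs(f['frame'],alpha=1.5))
E
```

```text
[ 5.35245e+02 -1.85907e+02  1.73000e-01] 0.192 bottom 137.62020489802018
at [ 534.1 -184.1  151.6] yaw 0.163 | slide now [  44.  -530.8    1.6] spin 0.343 | slide after spin [-137.  -514.7    1.6]
```

Call:
move_arm(slide=[[0.0044,-0.053,0],[0.0044,-0.053,0],[0.0044,-0.053,0],[0.0044,-0.053,0],[0.0044,-0.053,0],[0.0044,-0.053,0],[0.0044,-0.053,0],[0,0,0]], spin=[0,0,0,0,0,0,0,0])

```text
time_s: 24.78
ee_pos: [503.6, 192.3, 152.4]
eef_rot: [-0.001, 0.996, 0.086, -0.001]
wrist_force: [0.6, -1.0, -1.9]
finger_gap: 0.714
```

Call:
move_arm(slide=[[0,0,0],[0,0,0],[0,0,0]], spin=[0.17,0.17,0])

```text
time_s: 25.15
ee_pos: [505.2, 185.7, 152.4]
eef_rot: [0.001, 0.996, -0.088, -0.001]
wrist_force: [-0.2, -0.2, -1.8]
finger_gap: 0.71
```

```bash
cat >> fit.py <<'E'
def matmask(f,c,fish,thr=45):
    def fn(im):
        m=(im.max(2)<thr).astype(np.uint8);u,v=np.int32(proj(f,(*c,4),fish));n,l=cv2.connectedComponents(m)
        return l==l[v,u] if m[v,u] else m>0
    return fn
E
python3 - <<'E'
from fit import *
f=snap('wrist','w15')
for nm,fr,fi in(('w',f,True),('top',load('t12'),False),('sc',load('scene0'),False)):
  for thr in (35,50,65):
    p,c=fit((491,347,-.18),[fr],(200,84,4),fn=matmask(fr,(491,347),fi,thr),fish=[fi],da=.05); print(nm,thr,np.round(p,3),round(c,3))
go(491.5,346.8,150,-.18); print(proj(f,(491,347,4),True))
im=f['frame']; 
print(im[int(proj(f,(491,347,4),True)[1]),:int(proj(f,(491,347,4),True)[0])+80:12].max(1))
cv2.imwrite('pics/w15b.png',cv2.convertScaleAbs(f['frame'],alpha=1.5))
E
```

```text
w 35 [ 5.47676e+02  3.41887e+02 -1.76000e-01] 0.997
w 50 [ 4.90605e+02  3.51621e+02 -2.15000e-01] 0.327
w 65 [ 4.95441e+02  3.48932e+02 -1.86000e-01] 0.415
top 35 [ 4.92428e+02  3.46274e+02 -1.66000e-01] 0.355
top 50 [ 4.90030e+02  3.47056e+02 -2.06000e-01] 0.101
top 65 [ 4.90508e+02  3.47435e+02 -1.83000e-01] 0.063
sc 35 [ 4.90800e+02  3.45661e+02 -1.81000e-01] 0.104
sc 50 [ 4.90406e+02  3.45558e+02 -1.76000e-01] 0.092
sc 65 [ 4.90796e+02  3.44897e+02 -1.78000e-01] 0.071
at [505.2 185.9 152.5] yaw -0.175 | slide now [ -41.5 -156.1    2.5] spin 0.005 | slide after spin [ -42.3 -155.9    2.5]
[174.72454823 225.52273155]
[167 167 167 179 213 213 215 215 217 215 218 215 159  44  38  42  42  47
 212 215 218 121]
```

```bash
python3 - <<'E'
import fit as F
from fit import *
f=load('w15')
for cut in(215,235,250):
  g=dict(f); g['frame']=f['frame'][:cut]
  for thr in (60,80,110):
    fn=lambda im:(im.max(2)<thr)
    p,c=fit((491,347,-.18),[g],(200,84,4),fn=lambda im:(im.max(2)<thr)&(np.arange(640)<300)[None],fish=[True],da=.05); print(cut,thr,np.round(p,3),round(c,3))
E
python3 - <<'E'
import sys;sys.path.insert(0,'.')
import os;os.chdir('.')
from h import *
f=load('w15');im=cv2.convertScaleAbs(f['frame'],alpha=1.5)
from fit import corners
cv2.polylines(im,[np.int32([proj(f,q,True) for q in corners(490.6,346.2,-.18,200,84,4)[4:]])],True,(255,0,255),1)
cv2.imwrite('pics/w15o.png',im)
E
```

```text
215 60 [ 4.89687e+02  3.49725e+02 -1.91000e-01] 0.045
215 80 [ 4.90340e+02  3.50438e+02 -2.03000e-01] 0.036
215 110 [ 4.90982e+02  3.50740e+02 -2.18000e-01] 0.024
235 60 [ 4.89710e+02  3.49949e+02 -1.95000e-01] 0.043
235 80 [ 4.90475e+02  3.50240e+02 -2.04000e-01] 0.033
235 110 [ 4.90921e+02  3.50349e+02 -2.11000e-01] 0.021
250 60 [ 4.89825e+02  3.50528e+02 -2.02000e-01] 0.043
250 80 [ 4.90407e+02  3.50270e+02 -2.04000e-01] 0.032
250 110 [ 4.90859e+02  3.50066e+02 -2.07000e-01] 0.023
```

View pics/w15o.png

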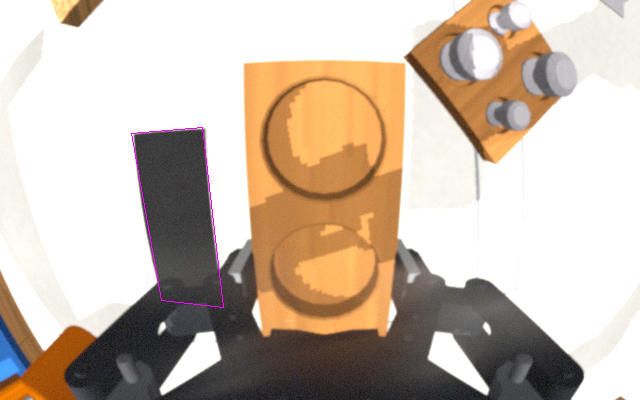

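Call:
move_arm(slide=[[-0.0106,-0.039,0],[-0.0106,-0.039,0],[-0.0106,-0.039,0],[-0.0106,-0.039,0],[0,0,0],[0,0,0],[0,0,0],[0,0,0]], spin=[0.01,0,0,0,0,0,0,0])

```text
time_s: 26.2
ee_pos: [493.0, 346.6, 153.3]
eef_rot: [0.0, 0.996, -0.094, 0.0]
wrist_force: [-0.0, -0.2, -1.6]
finger_gap: 0.713
```

Call:
move_arm(slide=[[0,0,0.04],[0,0,0.04],[0,0,0.03],[0,0,0],[0,0,0],[0,0,0]], spin=[0,0,0,0,0,0])

```text
time_s: 26.95
ee_pos: [493.5, 348.5, 45.0]
eef_rot: [-0.001, 0.996, -0.094, 0.001]
wrist_force: [0.8, 0.7, -1.1]
finger_gap: 0.713
```

```bash
python3 - <<'E'
from fit import *
f=snap('wrist','w16'); go(490.5,347,17.5,-.185)
im=f['frame'].astype(int); x,y,z,a=pose()
# visible mat strips: predicted edges across width at several lengthwise stations
for s in(20,50,80,95):
    for off in(-60,-42,-31,31,42,60): 
        X=490.5+s*np.cos(-.185)-off*np.sin(-.185);Y=347+s*np.sin(-.185)+off*np.cos(-.185)
        print(s,off,np.round(proj(f,(X,Y,4),True),0),end=' ')
    print()
for v in range(60,230,10): print(v,''.join('#' if max(p)<65 else 'w' if (p[2]-p[0]>25) else '.' if min(p)>120 else 'm' for p in im[v,180:460:3]))
E
```

```text
at [493.4 348.4  44.9] yaw -0.187 | slide now [-2.6  1.9 27.4] spin -0.002 | slide after spin [-2.6  1.9 27.4]
20 -60 [425. 201.] 20 -42 [396. 201.] 20 -31 [378. 202.] 20 31 [273. 202.] 20 42 [255. 202.] 20 60 [227. 202.] 
50 -60 [428. 152.] 50 -42 [399. 151.] 50 -31 [380. 151.] 50 31 [271. 151.] 50 42 [252. 152.] 50 60 [223. 153.] 
80 -60 [430. 101.] 80 -42 [400.  99.] 80 -31 [381.  98.] 80 31 [270.  98.] 80 42 [251.  99.] 80 60 [221. 101.] 
95 -60 [431.  75.] 95 -42 [400.  73.] 95 -31 [381.  72.] 95 31 [270.  72.] 95 42 [250.  73.] 95 60 [220.  76.] 
60 ..............................wwwwwwwwwwwwwwwwwwwwwwwwwwwwwwwwwwwwwww.........................
70 .....................wwwwwwwwwwwwwwwwwwwwwwwwwwwwwwwwwwwwwwwwwwwwwwwwwwwwwww..................
80 .....................wwwwwwwwwwwwwwwwwwwwwwwwwwwwwwwwwwwwwwwwwwwwwwwwwwwwwww..................
90 .....................wwwwwwwwwwwwwwwwwwwwwwwwwwwwwwwwwwwwwwwwwwwwwwwwwwwwwww..................
100 .....................wwwwwwwwwwwwwwwwwwwwwwwwwwwwwwwwwwwwwwwwwwwwwwwwwwwwwww..................
110 ......................wwwwwwwwwwwwwwwwwwwwwwww
[... 437 characters left out ...]
.......
160 ......................wwwwwwww#wwwwwwwwwwwwwwwwwwwwwwwwwwwwwwwwwwwwwwwwwwww...................
170 ......................wwwwwwwww##wwwwwwwwwwwwwwwwwwwwwwwwwwwwwww#wwwwwwwwww...................
180 ......................wwwwwwwwwwww#wwwwwwwwwwwwwwwwwwwwwwwwwww#wwwwwwwwwwww...................
190 .......................wwwwwwwwwwwwwww#wwwwwwwwwwwwwwwwww#wwwwwwwwwwwwwwwwm...................
200 .......................wwwwwwwwwwwwwwwwwwwwwwwwwwwwwwwwwwwwwwwwwwwwwwwwwww....................
210 .......................wwwwwwwwwwwwwwwwwwwwwwwwwwwwwwwwwwwwwwwwwwwwwwwwwww....................
220 ........................wwwwwwwwwwwwwwwwwwwwwwwwwwwwwwwwwwwwwwwwwwwwwwwwww....................
```

Call:
move_arm(slide=[[-0.0025,0.002,0.012],[0,0,0.008],[0,0,0],[0,0,0],[0,0,0]], spin=[0,0,0,0,0])

```text
time_s: 27.62
ee_pos: [489.8, 346.5, 23.4]
eef_rot: [-0.0, 0.996, -0.094, 0.0]
wrist_force: [0.5, 0.5, -1.3]
finger_gap: 0.71
```

```bash
python3 - <<'E'
from h import *
go(490.5,347,17.5,-.185)
E
```

```text
at [489.8 346.5  23.4] yaw -0.187 | slide now [ 0.6 -0.6  5.9] spin -0.002 | slide after spin [ 0.6 -0.6  5.9]
```

Call:
move_arm(slide=[[0.0005,-0.0005,0.003],[0,0,0.002],[0,0,0.001],[0,0,0],[0,0,0],[0,0,0]], spin=[0,0,0,0,0,0])

```text
time_s: 28.38
ee_pos: [490.2, 346.7, 17.7]
eef_rot: [0.0, 0.996, -0.094, 0.0]
wrist_force: [-1.7, -2.8, 5.2]
finger_gap: 0.707
```

Call:
move_arm(slide=[[0,0,0],[0,0,0],[0,0,0],[0,0,0],[0,0,0]], spin=[0,0,0,0,0], hand=-1)

```text
time_s: 29.0
ee_pos: [490.2, 346.8, 17.2]
eef_rot: [0.0, 0.996, -0.093, -0.0]
wrist_force: [-0.1, -0.6, -0.8]
finger_gap: 1.0
```

Call:
move_arm(slide=[[0,0,-0.02],[0,0,-0.05],[0,0,-0.06],[0,0,-0.05],[0,0,0],[0,0,0],[0,0,0],[0,0,0]], spin=[0,0,0,0,0,0,0,0])

```text
time_s: 30.0
ee_pos: [489.7, 346.3, 196.0]
eef_rot: [0.001, 0.996, -0.093, -0.001]
wrist_force: [-1.1, -0.4, -0.5]
finger_gap: 0.998
```

```bash
python3 - <<'E'
from fit import *
f=snap('wrist','w17');t=snap('top','t17');s=snap('scene','s17')
def both(im): return wood(im)|(im.max(2)<60)
for nm,fr,fi in(('w',f,True),('top',t,False),('sc',s,False)):
  p,c=fit((490.5,347,-.187),[fr],(178,62,28),z0=4,fish=[fi],da=.05); print(nm,np.round(p,3),round(c,3))
# wrist: mat visible margin each side, along stations
im=f['frame'].astype(int)
for v in range(70,230,12): print(v,''.join('#' if max(p)<65 else 'w' if (p[2]-p[0]>25) else '.' if min(p)>120 else 'm' for p in im[v,230:420:2]))
go(535,189,150,-.05); 
E
```

```text
w [ 4.92183e+02  3.45382e+02 -1.87000e-01] 0.068
top [ 4.91757e+02  3.46913e+02 -1.90000e-01] 0.23
sc [ 4.91774e+02  3.43872e+02 -1.84000e-01] 0.634
70 ...............................................................................................
82 ...........................m#######################################mmmmmmm.....................
94 ..........................m###wwwwwwwwwwwwwwwwwwwwwwwwwwwwwwwwww###mmmmmm......................
106 ...........................###wwwwwwwwwwwwwwwwwwwwwwwwwwwwwwwwww###mmmmmm......................
118 ...........................###wwwwwwwwwwwwwwwwwwwwwwwwwwwwwwwwww###mmmmmm......................
130 ...........................m###wwwwwwwwwwwwwwwwwwwwwwwwwwwwwwwww###mmmmmm......................
142 ...........................m###wwwwwwwwwwwwwwwwwwwwwwwwwwwwwwwww###mmmmmm......................
154 ...........................m###wwwwwwwwwwwwwwwwwwwwwwwwwwwwwwwww###mmmmmm......................
166 ...........................m###wwwwwwwwwwwwwwwwwwwwwwwwwwwwwwww###mmmmmmm......................
178 ...........................m###wwwwwwwwwwwwwwwwwwwwwwwwwwwwwwww###mmmmmm.......................
190 ............................m##wwwwwwwwwwwwwwwwwwwwwwwwwwwwwwww###mmmmmm.......................
202 ............................m##wwwwwwwwwwwww######wwwwwwwwwwwww###mmmmmmm......................
214 ............................m##wwwwwwwwwwwwwwwwwwwwwwwwwwwwwwww###mmmmmm.......................
226 .............................###wwwwwwwwwwwwwwwwwwwwwwwwwwwwwww##mmmmmmm.......................
at [489.9 346.6 196.5] yaw -0.187 | slide now [ 73.6 146.5  46.5] spin -0.137 | slide after spin [ 52.9 155.2  46.5]
```

Call:
move_arm(slide=[[0.0097,0.0527,0],[0.0097,0.0527,0],[0.0097,0.0527,0],[0.0097,0.0527,0],[0.0097,0.0527,0],[0.0097,0.0527,0],[0.0097,0.0527,0],[0.0097,0.0527,0]], spin=[0,0,0,0,0,0,0,0])

```text
time_s: 31.15
ee_pos: [487.9, -83.6, 197.3]
eef_rot: [0.0, 0.996, -0.093, 0.0]
wrist_force: [0.6, 0.4, -0.8]
finger_gap: 1.004
```

Call:
move_arm(slide=[[0.0097,0.0527,0],[0.0097,0.0527,0],[0.0097,0.0527,0],[0.0097,0.0527,0],[0.0097,0.0527,0],[0,0,0.04],[0,0,0],[0,0,0]], spin=[0,0,0,0,0,-0.137,0,0])

```text
time_s: 32.15
ee_pos: [487.2, -349.2, 157.9]
eef_rot: [-0.0, 1.0, -0.026, 0.0]
wrist_force: [1.1, -0.3, -0.1]
finger_gap: 1.0
```

Call:
move_arm(slide=[[0,0,0],[0,0,0],[0,0,0]], spin=[0,0,0])

```text
time_s: 32.52
ee_pos: [486.9, -349.7, 158.0]
eef_rot: [0.0, 1.0, -0.025, 0.0]
wrist_force: [-0.0, 0.1, -0.5]
finger_gap: 1.001
```

```bash
python3 - <<'E'
from fit import *
f=snap('wrist','w18')
p,c=fit((486.5,-350,-.05),[f],(120,62,28),fish=[True],da=.05); print(np.round(p,3),round(c,3)); go(*p[:2],14,p[2])
E
```

```text
[ 4.85573e+02 -3.50467e+02 -4.60000e-02] 0.023
at [ 486.8 -349.8  157.8] yaw -0.05 | slide now [ -1.2   0.7 143.8] spin -0.004 | slide after spin [ -1.2   0.7 143.8]
```

Call:
move_arm(slide=[[-0.0012,0.0007,0.04],[0,0,0.04],[0,0,0.03],[0,0,0.02],[0,0,0.007],[0,0,0],[0,0,0],[0,0,0]], spin=[0,0,0,0,0,0,0,0])

```text
time_s: 33.58
ee_pos: [485.9, -350.9, 21.3]
eef_rot: [0.0, 1.0, -0.025, 0.001]
wrist_force: [-0.1, -0.1, 0.2]
finger_gap: 0.996
```

```bash
python3 - <<'E'
from h import *
go(485.57,-350.47,14,-.046)
E
```

```text
at [ 485.9 -350.9   21.3] yaw -0.05 | slide now [-0.4 -0.4  7.3] spin -0.004 | slide after spin [-0.4 -0.4  7.3]
```

Call:
move_arm(slide=[[-0.0003,-0.0004,0.004],[0,0,0.0032],[0,0,0],[0,0,0],[0,0,0]], spin=[-0.004,0,0,0,0])

```text
time_s: 34.2
ee_pos: [485.1, -350.2, 13.1]
eef_rot: [0.0, 1.0, -0.023, 0.0]
wrist_force: [0.2, -0.3, 0.1]
finger_gap: 0.999
```

Call:
move_arm(slide=[[0,0,0],[0,0,0],[0,0,0],[0,0,0],[0,0,0]], spin=[0,0,0,0,0], hand=1)

```text
time_s: 34.83
ee_pos: [485.3, -350.3, 13.5]
eef_rot: [0.0, 1.0, -0.023, 0.0]
wrist_force: [0.2, 0.4, 5.3]
finger_gap: 0.712
```

Call:
move_arm(slide=[[0,0,-0.01],[0,0,-0.03],[0,0,-0.05],[0,0,-0.055],[0,0,0],[0,0,0]], spin=[0,0,0,0,0,0])

```text
time_s: 35.58
ee_pos: [484.3, -349.7, 157.7]
eef_rot: [-0.0, 1.0, -0.023, -0.0]
wrist_force: [-0.9, -1.0, -1.4]
finger_gap: 0.71
```

Call:
move_arm(slide=[[-0.0022,-0.0536,0],[-0.0022,-0.0536,0],[-0.0022,-0.0536,0],[-0.0022,-0.0536,0],[-0.0022,-0.0536,0],[-0.0022,-0.0536,0],[-0.0022,-0.0536,0],[-0.0022,-0.0536,0]], spin=[0,0,0,0,0,0,0,0])

```text
time_s: 36.58
ee_pos: [485.7, 80.4, 156.3]
eef_rot: [0.0, 1.0, -0.023, -0.002]
wrist_force: [0.9, 0.1, -0.6]
finger_gap: 0.713
```

Call:
move_arm(slide=[[-0.0022,-0.0536,0],[-0.0022,-0.0536,0],[-0.0022,-0.0536,0],[-0.0022,-0.0536,0],[-0.0022,-0.0536,0],[0,0,0],[0,0,0],[0,0,0]], spin=[0,0,0,0,0,0.137,0,0])

```text
time_s: 37.58
ee_pos: [488.4, 345.9, 156.8]
eef_rot: [0.001, 0.996, -0.091, -0.001]
wrist_force: [0.0, -0.3, -0.9]
finger_gap: 0.711
```

```bash
python3 - <<'E'
from h import *
go(491,346.6,60,-.187); print(state()['finger_gap'])
E
```

```text
at [488.4 345.9 156.8] yaw -0.182 | slide now [ 2.5 -1.1 96.8] spin 0.005 | slide after spin [ 2.5 -1.2 96.8]
0.7105423699425093
```

Call:
move_arm(slide=[[0.0022,-0.001,0.04],[0,0,0.035],[0,0,0.022],[0,0,0],[0,0,0],[0,0,0]], spin=[0.005,0,0,0,0,0])

```text
time_s: 38.33
ee_pos: [491.9, 348.2, 62.4]
eef_rot: [-0.001, 0.996, -0.094, 0.001]
wrist_force: [-0.0, -0.5, -0.9]
finger_gap: 0.713
```

```bash
python3 - <<'E'
from fit import *
f=snap('wrist','w19'); go(490.8,346.6,45.5,-.187); x,y,z,a=pose()
# visible part of long tray edges vs medium edges (wrist pixels)
im=f['frame'].astype(int)
for v in range(50,220,10):
    r=im[v]; w=(r[:,2]-r[:,0]>25); i=np.where(w[180:470])[0]+180
    print(v,(i.min(),i.max()) if len(i) else None)
for s in(40,60,70,89): print(s,[np.round(proj(f,(490.8+s*np.cos(-.187)-o*np.sin(-.187),346.6+s*np.sin(-.187)+o*np.cos(-.187),zz),True)) for o,zz in((-31,32),(31,32),(-31,z+14.5),(31,z+14.5))])
E
```

```text
at [491.8 348.2  62.3] yaw -0.188 | slide now [-0.6  1.8 16.8] spin -0.001 | slide after spin [-0.6  1.8 16.8]
50 None
60 None
70 None
80 (np.int64(267), np.int64(388))
90 (np.int64(267), np.int64(387))
100 (np.int64(267), np.int64(387))
110 (np.int64(267), np.int64(387))
120 (np.int64(268), np.int64(387))
130 (np.int64(261), np.int64(390))
140 (np.int64(244), np.int64(404))
150 (np.int64(244), np.int64(404))
160 (np.int64(245), np.int64(403))
170 (np.int64(245), np.int64(402))
180 (np.int64(246), np.int64(402))
190 (np.int64(247), np.int64(401))
200 (np.int64(247), np.int64(400))
210 (np.int64(249), np.int64(400))
40 [array([383., 168.]), array([268., 169.]), array([403., 189.]), array([249., 190.])]
60 [array([384., 131.]), array([267., 132.]), array([405., 140.]), array([246., 140.])]
70 [array([384., 113.]), array([266., 113.]), array([406., 114.]), array([245., 114.])]
89 [array([385.,  77.]), array([266.,  77.]), array([407.,  66.]), array([244.,  66.])]
```

Call:
move_arm(slide=[[-0.0006,0.0016,0.006],[0,0,0.005],[0,0,0],[0,0,0],[0,0,0]], spin=[0,0,0,0,0])

```text
time_s: 39.0
ee_pos: [490.2, 346.5, 50.1]
eef_rot: [-0.0, 0.996, -0.094, 0.0]
wrist_force: [0.7, -0.3, -1.6]
finger_gap: 0.711
```

```bash
python3 - <<'E'
from h import *
f=snap('wrist','w20'); go(490.8,346.2,45.5,-.187)
im=f['frame'].astype(int); x,y,z,a=pose()
for v in (95,105,160,180,200):
    r=im[v]; w=(r[:,2]-r[:,0]>25); i=np.where(w[180:470])[0]+180; print(v,i.min(),i.max(),(i.min()+i.max())/2)
for u in (257,290,325,360,395):
    c=im[50:170,u]; w=c[:,2]-c[:,0]>25; print(u,50+np.where(w)[0][:1], c[::4].sum(1).tolist() if u in(290,) else '')
for s in (60,89): print(s,proj(f,(490.8+.3+s*np.cos(-.187),346.2+s*np.sin(-.187),32 if s==89 else z+14.5),True))
E
```

```text
at [490.2 346.5  50.2] yaw -0.188 | slide now [0.6 0.2 4.7] spin -0.001 | slide after spin [0.6 0.2 4.7]
95 259 389 324.0
105 259 388 323.5
160 245 403 324.0
180 246 402 324.0
200 247 401 324.0
257 [131] 
290 [70] [568, 561, 390, 104, 97, 176, 300, 308, 302, 298, 305, 289, 180, 207, 230, 240, 232, 244, 232, 233, 166, 262, 292, 300, 292, 280, 302, 273, 249, 251]
325 [69] 
360 [69] 
395 [133] 
60 [321.60287019 134.14422581]
89 [321.94438162  69.49086714]
```

Call:
move_arm(slide=[[0,0,0.003],[0,0,0.002],[0,0,0],[0,0,0],[0,0,0]], spin=[0,0,0,0,0])

```text
time_s: 39.67
ee_pos: [490.1, 346.4, 45.5]
eef_rot: [0.0, 0.996, -0.094, 0.0]
wrist_force: [-2.2, -1.7, 5.9]
finger_gap: 0.714
```

Call:
move_arm(slide=[[0,0,0],[0,0,0],[0,0,0],[0,0,0],[0,0,0]], spin=[0,0,0,0,0], hand=-1)

```text
time_s: 40.3
ee_pos: [490.1, 346.4, 45.0]
eef_rot: [0.0, 0.996, -0.094, -0.0]
wrist_force: [-0.7, -0.4, 0.7]
finger_gap: 1.004
```

Call:
move_arm(slide=[[0,0,-0.02],[0,0,-0.05],[0,0,-0.05],[0,0,0],[0,0,0],[0,0,0]], spin=[0,0,0,0,0,0])

```text
time_s: 41.05
ee_pos: [489.5, 345.8, 164.1]
eef_rot: [0.001, 0.996, -0.094, -0.001]
wrist_force: [0.2, -0.2, 0.2]
finger_gap: 0.998
```

```bash
python3 - <<'E'
from fit import *
f=snap('wrist','w21')
p,c=fit((491,346.5,-.187),[f],(120,62,28),z0=32,fish=[True],da=.03); print(np.round(p,3),round(c,3)); go(535,189.5,150,-.04)
E
```

```text
[ 4.79940e+02  3.46925e+02 -1.88000e-01] 0.242
at [489.5 345.9 163.9] yaw -0.188 | slide now [ 74.  145.1  13.9] spin -0.148 | slide after spin [ 51.8 154.4  13.9]
```

Call:
move_arm(slide=[[0.0247,0.0484,0.004],[0.0247,0.0484,0.005],[0.0247,0.0484,0.005],[0,0,0],[0,0,0],[0,0,0],[0,0,0],[0,0,0]], spin=[0,0,0,-0.148,0,0,0,0])

```text
time_s: 42.1
ee_pos: [535.5, 190.6, 151.0]
eef_rot: [-0.0, 1.0, -0.02, -0.0]
wrist_force: [-0.1, 0.8, -0.1]
finger_gap: 1.001
```

```bash
python3 - <<'E'
from fit import *
f=snap('wrist','w22')
p,c=fit((535,189.5,-.04),[f],(80,62,28),fish=[True],da=.04); print(np.round(p,3),round(c,3)); go(*p[:2],14,p[2])
E
```

```text
[ 5.34011e+02  1.86221e+02 -4.20000e-02] 0.037
at [535.6 190.4 151.1] yaw -0.04 | slide now [ -1.4   4.2 137.1] spin 0.002 | slide after spin [ -1.4   4.2 137.1]
```

Call:
move_arm(slide=[[-0.0014,0.004,0.04],[0,0,0.03],[0,0,0],[0,0,0],[0,0,0],[0,0,0]], spin=[0,0,0,0,0,0])

```text
time_s: 42.9
ee_pos: [534.8, 186.2, 82.2]
eef_rot: [-0.0, 1.0, -0.02, 0.001]
wrist_force: [0.1, -0.2, -0.5]
finger_gap: 0.999
```

```bash
python3 - <<'E'
from fit import *
f=snap('wrist','w23')
p,c=fit((534,187,-.04),[f],(80,62,28),fish=[True],da=.04); print(np.round(p,3),round(c,3)); go(*p[:2],14,p[2])
E
```

```text
[ 5.34285e+02  1.86479e+02 -4.00000e-02] 0.021
at [534.7 186.1  82. ] yaw -0.04 | slide now [-0.4 -0.3 68. ] spin -0.0 | slide after spin [-0.4 -0.3 68. ]
```

Call:
move_arm(slide=[[-0.0004,-0.0003,0.03],[0,0,0.02],[0,0,0.012],[0,0,0.006],[0,0,0],[0,0,0],[0,0,0]], spin=[0,0,0,0,0,0,0])

```text
time_s: 43.82
ee_pos: [534.2, 186.4, 13.6]
eef_rot: [-0.0, 1.0, -0.02, 0.0]
wrist_force: [0.5, -0.4, 0.5]
finger_gap: 1.0
```

Call:
move_arm(slide=[[0,0,0],[0,0,0],[0,0,0],[0,0,0],[0,0,0]], spin=[0,0,0,0,0], hand=1)

```text
time_s: 44.45
ee_pos: [534.2, 186.5, 13.7]
eef_rot: [-0.0, 1.0, -0.02, 0.0]
wrist_force: [0.1, -0.8, 5.4]
finger_gap: 0.711
```

Call:
move_arm(slide=[[0,0,-0.01],[0,0,-0.03],[0,0,-0.05],[0,0,-0.055],[0,0,0],[0,0,0]], spin=[0,0,0,0,0,0])

```text
time_s: 45.2
ee_pos: [533.4, 185.9, 157.9]
eef_rot: [0.0, 1.0, -0.02, -0.0]
wrist_force: [0.1, -0.5, -1.6]
finger_gap: 0.709
```

```bash
python3 - <<'E'
from h import *
go(490.4,346.3,90,-.188); print(state()['finger_gap'])
E
```

```text
at [533.4 185.9 157.9] yaw -0.04 | slide now [ -49.4 -158.5   67.9] spin 0.148 | slide after spin [ -72.2 -149.5   67.9]
0.7090622776395648
```

Call:
move_arm(slide=[[-0.0123,-0.0396,0],[-0.0123,-0.0396,0],[-0.0123,-0.0396,0],[-0.0123,-0.0396,0],[0,0,0.03],[0,0,0.03],[0,0,0],[0,0,0]], spin=[0,0,0,0,0.148,0,0,0])

```text
time_s: 46.2
ee_pos: [491.0, 346.5, 97.9]
eef_rot: [0.0, 0.996, -0.094, -0.0]
wrist_force: [0.1, -0.3, -0.8]
finger_gap: 0.713
```

Call:
move_arm(slide=[[0,0,0],[0,0,0]], spin=[0,0])

```text
time_s: 46.45
ee_pos: [491.6, 346.7, 99.1]
eef_rot: [-0.001, 0.996, -0.094, 0.001]
wrist_force: [0.3, -0.2, -0.6]
finger_gap: 0.707
```

```bash
cat > edge.py <<'E'
from h import *
import sys
f=snap('wrist',sys.argv[1]); x,y,z,a=pose(); go(490.4,346.3,73.5,-.188)
im=f['frame'].astype(int)
for v in range(60,225,12):
    r=im[v]; w=(r[:,2]-r[:,0]>25); i=np.where(w[180:470])[0]+180
    if len(i): print(v,i.min(),i.max(),(i.min()+i.max())/2)
for u in (258,262,300,325,350,388,395): print(u,[int(q) for q in 40+np.where(np.diff((im[40:210,u,2]-im[40:210,u,0]>25).astype(int)))[0]],end=' ')
print()
for L,zt in((89,32),(60,60),(40,z+14.5)): print(L,[np.round(proj(f,(490.4+L*np.cos(-.188)-o*np.sin(-.188),346.3+L*np.sin(-.188)+o*np.cos(-.188),zt),True)) for o in(-31,31)])
E
python3 edge.py w24
```

```text
at [491.5 346.7  98.9] yaw -0.189 | slide now [-1.   0.6 25.4] spin -0.001 | slide after spin [-1.   0.6 25.4]
84 275 374 324.5
96 275 374 324.5
108 275 373 324.0
120 275 373 324.0
132 269 381 325.0
144 269 380 324.5
156 270 380 325.0
168 270 379 324.5
180 253 395 324.0
192 247 401 324.0
204 248 400 324.0
216 249 399 324.0
258 [174] 262 [172] 300 [80] 325 [80] 350 [80] 388 [172] 395 [179] 
89 [array([372.,  83.]), array([275.,  84.])]
60 [array([379., 131.]), array([268., 131.])]
40 [array([400., 190.]), array([246., 190.])]
```

```bash
python3 - <<'E'
from h import *
f=load('w24'); g=f['frame'][:,:,2].astype(float)
for cols in((284,292),(356,366)):
    pr=g[:,cols[0]:cols[1]].mean(1); d=np.diff(pr)
    print([(i,round(d[i])) for i in range(60,215) if abs(d[i])>9])
c=np.cos(-.188);s=np.sin(-.188)
for nm,cx,L,zz in(('long top',0,89,32),('long bot',0,89,4),('med top',0,60,60),('med bot',0,60,32),('sh top',1.1,40,113),('sh bot',1.1,40,85)):
    print(nm,[np.round(proj(f,(490.4+(L+cx+k)*c,346.3+(L+cx+k)*s,zz),True)[1],1) for k in(0,2)])
E
```

```text
[(70, -20), (71, -43), (72, -50), (73, -29), (80, 21), (81, 37), (82, 32), (83, 18), (126, -12), (127, 11), (128, 27), (129, 20), (170, -11), (171, -11), (183, 12), (184, 14), (185, 9)]
[(65, -10), (66, -13), (67, -12), (70, -18), (71, -39), (72, -42), (73, -14), (80, 26), (81, 41), (82, 35), (83, 18), (105, -10), (106, -12), (107, -9), (126, -11), (128, 15), (129, 10), (170, -9), (171, -11), (183, 12), (184, 18), (185, 10), (213, 9)]
long top [np.float64(82.6), np.float64(79.5)]
long bot [np.float64(86.0), np.float64(83.3)]
med top [np.float64(130.3), np.float64(126.7)]
med bot [np.float64(127.5), np.float64(124.4)]
sh top [np.float64(187.1), np.float64(182.2)]
sh bot [np.float64(172.9), np.float64(168.8)]
```

Call:
move_arm(slide=[[-0.0013,0.0003,0.012],[0,0,0.008],[0,0,0],[0,0,0],[0,0,0]], spin=[0,0,0,0,0])

```text
time_s: 47.12
ee_pos: [489.9, 346.7, 78.3]
eef_rot: [-0.0, 0.996, -0.094, 0.0]
wrist_force: [0.6, -0.1, -0.3]
finger_gap: 0.71
```

```bash
python3 edge.py w25
```

```text
at [489.8 346.6  78.3] yaw -0.188 | slide now [0.6 0.2 4.8] spin -0.0 | slide after spin [0.6 0.2 4.8]
84 268 379 323.5
96 269 379 324.0
108 269 378 323.5
120 269 378 323.5
132 261 388 324.5
144 262 387 324.5
156 262 387 324.5
168 263 386 324.5
180 253 395 324.0
192 247 401 324.0
204 248 400 324.0
216 249 399 324.0
258 [174] 262 [127, 162, 171] 300 [74] 325 [74] 350 [74] 388 [129, 132, 136, 137, 172] 395 [179] 
89 [array([377.,  78.]), array([268.,  78.])]
60 [array([386., 130.]), array([259., 131.])]
40 [array([400., 186.]), array([245., 186.])]
```

Call:
move_arm(slide=[[0.0004,0,0.003],[0,0,0.002],[0,0,0],[0,0,0],[0,0,0]], spin=[0,0,0,0,0])

```text
time_s: 47.8
ee_pos: [490.2, 346.4, 73.7]
eef_rot: [0.0, 0.996, -0.094, 0.0]
wrist_force: [-1.3, -0.8, 5.9]
finger_gap: 0.71
```

Call:
move_arm(slide=[[0,0,0],[0,0,0],[0,0,0],[0,0,0],[0,0,0]], spin=[0,0,0,0,0], hand=-1)

```text
time_s: 48.42
ee_pos: [490.1, 346.4, 73.0]
eef_rot: [0.0, 0.996, -0.094, -0.0]
wrist_force: [-0.3, 0.1, -0.9]
finger_gap: 1.0
```

Call:
move_arm(slide=[[0,0,-0.02],[0,0,-0.05],[0,0,-0.05],[0,0,0],[0,0,0],[0,0,0],[0,0,0]], spin=[0,0,0,0,0,0,0])

```text
time_s: 49.3
ee_pos: [489.6, 346.0, 191.9]
eef_rot: [0.001, 0.996, -0.094, -0.001]
wrist_force: [0.3, -0.0, 0.1]
finger_gap: 0.997
```

```bash
python3 edge.py w26; python3 - <<'E'
from h import *
f=load('w26'); g=f['frame'][:,:,2].astype(float); pr=g[:,284:292].mean(1); d=np.diff(pr)
print([(i,round(d[i])) for i in range(60,230) if abs(d[i])>9])
c=np.cos(-.188);s=np.sin(-.188)
for L,zz in((100,4),(89,32),(60,60),(40,88),(40,60)): print(L,zz,[np.round(proj(f,(490.4+(L+k)*c,346.3+(L+k)*s,zz),True)[1],1) for k in(0,2)])
im=f['frame'].astype(int)
for v in(100,150,200,215): print(v,''.join('#' if max(p)<65 else 'w' if (p[2]-p[0]>25) else '.' if min(p)>120 else 'm' for p in im[v,240:410:2]))
t=snap('top','tend'); im=t['frame'].astype(int)
u,v=np.int32(proj(t,(594.6,2.5,40)))
for y in range(v-32,v+34,2): print(''.join('w' if (p[2]-p[0]>22) else '.' if min(p)>125 else 'm' for p in im[y,u-34:u+36]))
E
```

```text
at [489.7 346.1 192. ] yaw -0.188 | slide now [  0.7  -0.3 118.5] spin -0.0 | slide after spin [  0.7  -0.3 118.5]
96 289 357 323.0
108 289 356 322.5
120 287 360 323.5
132 286 360 323.0
144 287 360 323.5
156 284 363 323.5
168 284 363 323.5
180 284 363 323.5
192 284 362 323.0
204 285 362 323.5
216 285 362 323.5
258 [] 262 [] 300 [87] 325 [87] 350 [87] 388 [] 395 [] 
89 [array([355.,  89.]), array([289.,  89.])]
60 [array([358., 121.]), array([285., 121.])]
40 [array([398., 186.]), array([243., 186.])]
[(79, -20), (80, -35), (81, -42), (82, -23), (89, 10), (119, 15), (120, 10), (142, -9), (143, -12), (145, 16), (146, 28), (147, 16)]
100 4 [np.float64(80.2), np.float64(78.3)]
89 32 [np.float64(89.0), np.float64(86.9)]
60 60 [np.float64(120.8), np.float64(118.5)]
40 88 [np.float64(148.2), np.float64(145.6)]
40 60 [np.float64(144.1), np.float64(141.8)]
100 .....................m###wwwwwwwwwwwwwwwwwwwwwwwwwwwwwwwwww###mmmmmmmmmmmmmmmmmm.....
150 ......................wwwwwwwwwwwwwwwwwwwwwwwwwwwwwwwwwwwwwwwwwmmmmmmmmmmmmmmmmmmmmmm
200 .......................wwww#wwwwwwwwwwwwwwwwwwwwwwwwwwww
[... 1762 characters left out ...]
mmmmmmmmwwwwwwwwwmmmmmmmmmmwwwwwwwwwwwwwwwwwwwwmmmmmmmmmmmmmm
mmmmmmmmmmmmmmmmmmwwwwwwwmmmmmmmmmmmwwwwwwwwwwwwwwwwwmmmmmmmmmmmmmmmmm
mmmmmmmmmmmmmmmmmmwwwwwwwwmmmmmmmmmwwwwwwwwwwwwwwmmmmmmmmmmmmmmmmmmmmm
mmmmmmmmmmmmmmmmmmmmwwwwwwwwmmmmmwwwwwwwwwwwwwmmmmmmmmmmmmmmmmmmmmmmmm
mmmmmmmmmmmmmmmmmmmmmwwwwwwwwwwwwwwwwwwwwwwmmmmmmmmmmmmmmmmmmmmmmmmmmm
mmmmmmmmmmmmmmmmmmmmmmmwwwwwwwwwwwwwwwwwmmmmmmmmmmmmmmmmmmmmmmmmmmmmmm
mmmmmmmmmmmmmmmmmmmmmmmmwwwwwwwwwwwwwmmmmmmmmmmmm.m.mmmmmmmmmmmmmmmmmm
mmmmmmmmmmmmmmmmmmmmmmmmmwwwwwwwwwmmmmmmmmmmmmmmmmmmmmmmmmmmmmmmmmmmmm
mmmmmmm.mmmmmmmmmmmmmmmmmmwwwwwmmmmmmmmmm.mmmmmmmmmmmmmmmmmmmmmmmmmmmm
mmmmmmmmmmmmmm.mmmmmm.mmmmmmmmmmmmmmmmmmmm.mmmmmmmmm.mmmm.mmmmmmmmmmmm
```

```bash
python3 -c "
from plant import finish_job;print(finish_job())"
```

```text
the job is handed in; nothing more can be done
None
```

The job is done and handed in at about 49 s of the 152 s limit. The two knobs stand in the square tray's empty pockets, and the three narrow trays are stacked on the mat in the order asked.

- **Knobs:** My first grip on the small knob was about 10 mm off because I read the arm's position before it had settled, so the knob tilted in the jaws. I set it back in its pocket, regripped it upright and placed it. The last top image shows all four knobs in their pockets. The small one was also upright in a closer wrist image after release.
- **Stack:** The last wrist image shows the tray edges centred on each other to about 0.5 mm sideways. Lengthwise they line up to about 1 mm. The medium and short trays touched down at the expected heights, which suggests they are level, and the gripper was clear and touching nothing at hand-in.
- **Disagreement:** The cameras differed by 2–5 mm on where the mat lies across its width: y about 345 from the scene camera, 347 from the top and 350 from the wrist at a slant. I used 347. The mat's edges then showed evenly on both sides of the long tray, and lengthwise the tray is off the mat's centre by about 1–2 mm.
- **Failed fit:** The automatic position fit on the medium tray after it was stacked failed, confused by the wood of the long tray below. I relied on edge readings instead.

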